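# Fit the gears in the gear case and close it

## Task

Open the gear case: turn the small swing tab fully aside, lift the cover plate out of its frame by its handle and lay it flat on the black rubber mat. Fit every gear that lies in the tray onto a shaft of its own in the case, hub up, turning it until its keyways find the key and it drops fully home; then put the cover back flush in its frame and turn the tab back over it. Leave the other things on the table where they are.

Things in the scene. Friction and masses are not known exactly. Their poses are not given: they have to be found in the camera images.
- case: the grey gear case, fixed to the table, 144 (x) x 290 (y) x 67 mm high; origin: centre of its underside; the long side lies along its y. Open inside: 96 x 224 mm, floor 10 mm above the table. Walls reach to a ledge at 62 mm, and a rim around the ledge at 67 mm forms a recess 117 x 245 mm for the cover
- frame_seat (a point): centre of the frame at ledge height (62 mm above the table), where the centre of the seated cover's underside belongs; axes as the case
- tab (a joint): angle of the dark steel swing tab on the rim at the case's -y end, rad. 0: the tab points along the case's +y and overhangs the cover's edge by 23 mm, holding it; grows anticlockwise seen from above up to 2.0; from about 1.5 it is clear of the cover. A light friction (1.6 N at the pin) keeps it where it is left
- tab_pivot (a point): the tab's pivot axis (vertical) at the underside of the tab, 68.5 mm above the table; the tab is 12 mm wide and 6 mm thick and reaches 37 mm from the axis
- tab_pin (a point): middle of the grip on the upright round steel pin near the tab's tip: pin 10 mm in diameter, 28 mm tall above the tab (from 74.5 to 102.5 mm above the table), 31 mm from the pivot axis; this point is 14 mm below its top
- cover: aluminium cover plate, 112 (x) x 240 (y) x 5 mm, lowest 2 mm 2 mm smaller all round; origin: centre of its underside. In its middle a black handle block 16 (x) x 50 (y) mm, from 5 to 35 mm above the underside: grip it across x. Starts in the frame (2.5 mm play all round), its y along the case's y; may go back either way round. 0.2-0.45 kg
- tray: flat grey plastic tray, fixed, 250 (x) x 140 (y) mm, wall 5 mm thick and 16 mm high, floor 5 mm above the table; origin: centre of its underside
- mat: black rubber mat, fixed, 270 (x) x 150 (y) x 4 mm; origin: centre of its underside
- gear_1: steel gear, one of up to three alike (absent: None); starts flat in the tray, hub up, any yaw. Disc 10 mm thick, 54 across the teeth; on it a square hub 28 x 28 (flats along its x and y), 34 mm tall from the underside: grip the flats. Bore 16 mm square with two keyways 7.25 mm wide, out to 12.5 mm from the axis along +y and -y. Origin: centre of underside, z up through the hub. About 0.16 kg
- gear_2: steel gear, one of up to three alike (absent: None); starts flat in the tray, hub up, any yaw. Disc 10 mm thick, 54 across the teeth; on it a square hub 28 x 28 (flats along its x and y), 34 mm tall from the underside: grip the flats. Bore 16 mm square with two keyways 7.25 mm wide, out to 12.5 mm from the axis along +y and -y. Origin: centre of underside, z up through the hub. About 0.16 kg
- gear_3: steel gear, one of up to three alike (absent: None); starts flat in the tray, hub up, any yaw. Disc 10 mm thick, 54 across the teeth; on it a square hub 28 x 28 (flats along its x and y), 34 mm tall from the underside: grip the flats. Bore 16 mm square with two keyways 7.25 mm wide, out to 12.5 mm from the axis along +y and -y. Origin: centre of underside, z up through the hub. About 0.16 kg
- shaft_a_seat (a point): seat of an upright fixed shaft under the cover, 12 mm above the table; a, b, c run from the case's -y to +y end, 66 mm apart. Round pilot 13 mm thick rises 44 mm, tip tapered; its lowest 18 mm carry a key 5 mm thick, out to 11 mm from the axis along this frame's +y and -y (differs per shaft). A gear set on askew stands 18 mm high; it drops when its y is along this y, either way (play 0.1 rad)
- shaft_b_seat (a point): seat of an upright fixed shaft under the cover, 12 mm above the table; a, b, c run from the case's -y to +y end, 66 mm apart. Round pilot 13 mm thick rises 44 mm, tip tapered; its lowest 18 mm carry a key 5 mm thick, out to 11 mm from the axis along this frame's +y and -y (differs per shaft). A gear set on askew stands 18 mm high; it drops when its y is along this y, either way (play 0.1 rad)
- shaft_c_seat (a point): seat of an upright fixed shaft under the cover, 12 mm above the table; a, b, c run from the case's -y to +y end, 66 mm apart. Round pilot 13 mm thick rises 44 mm, tip tapered; its lowest 18 mm carry a key 5 mm thick, out to 11 mm from the axis along this frame's +y and -y (differs per shaft). A gear set on askew stands 18 mm high; it drops when its y is along this y, either way (play 0.1 rad)
- screwdriver: a screwdriver lying flat on the table; not part of the job, leave it where it is
- spray_can: an upright spray can, 52 mm across, 150 tall; not part of the job, leave it where it is
- oil_bottle: an upright oil bottle, 66 mm across, 170 tall; not part of the job, leave it where it is
- socket: an upright plain steel wrench socket, 26 mm across, 38 tall (not one of the gears); not part of the job, leave it where it is
- torch: a black hand torch lying on the table, 135 mm long, 34 mm high; not part of the job, leave it where it is
- parts_box: a closed cardboard box 70 x 100 x 45 mm; not part of the job, leave it where it is
- spanner: an open-ended spanner lying flat on the table; not part of the job, leave it where it is
Not all that is in view belongs to the job. Leave any red or turquoise look-alike of the gear_3 alone.

How it is judged (in metres and radians):
On the way, in this order (a step that is already met when the one before it is completed fails the run):
1. the tab is turned aside, the cover still in its frame (value of joint tab above 1.3 rad and horizontal distance between cover and frame_seat below 0.005 m and z of cover in the frame of frame_seat between -0.003 and 0.003 m and angle between the y axis of cover and the y axis of case, either way round below 0.06 rad), for 0.2 s.
2. the cover lies flat on the rubber mat (horizontal distance between cover and mat below 0.05 m and height (world z) of cover below 0.012 m and angle between cover's own z axis and vertical below 0.06 rad and linear speed of cover below 0.02 m/s and contact force between cover and the fingers below 0.5 N), for 0.2 s.
3. every gear is fully home on a shaft of its own (((horizontal distance between gear_1 and shaft_a_seat below 0.004 m and z of gear_1 in the frame of shaft_a_seat below 0.004 m and angle between gear_1's own z axis and vertical below 0.1 rad and angle between the y axis of gear_1 and the y axis of shaft_a_seat, either way round below 0.3 rad) or (horizontal distance between gear_1 and shaft_b_seat below 0.004 m and z of gear_1 in the frame of shaft_b_seat below 0.004 m and angle between gear_1's own z axis and vertical below 0.1 rad and angle between the y axis of gear_1 and the y axis of shaft_b_seat, either way round below 0.3 rad) or (horizontal distance between gear_1 and shaft_c_seat below 0.004 m and z of gear_1 in the frame of shaft_c_seat below 0.004 m and angle between gear_1's own z axis and vertical below 0.1 rad and angle between the y axis of gear_1 and the y axis of shaft_c_seat, either way round below 0.3 rad)) and ((horizontal distance between gear_2 and shaft_a_seat below 0.004 m and z of gear_2 in the frame of shaft_a_seat below 0.004 m and angle between gear_2's own z axis and vertical below 0.1 rad and angle between the y axis of gear_2 and the y axis of shaft_a_seat, either way round below 0.3 rad) or (horizontal distance between gear_2 and shaft_b_seat below 0.004 m and z of gear_2 in the frame of shaft_b_seat below 0.004 m and angle between gear_2's own z axis and vertical below 0.1 rad and angle between the y axis of gear_2 and the y axis of shaft_b_seat, either way round below 0.3 rad) or (horizontal distance between gear_2 and shaft_c_seat below 0.004 m and z of gear_2 in the frame of shaft_c_seat below 0.004 m and angle between gear_2's own z axis and vertical below 0.1 rad and angle between the y axis of gear_2 and the y axis of shaft_c_seat, either way round below 0.3 rad)) and ((horizontal distance between gear_3 and shaft_a_seat below 0.004 m and z of gear_3 in the frame of shaft_a_seat below 0.004 m and angle between gear_3's own z axis and vertical below 0.1 rad and angle between the y axis of gear_3 and the y axis of shaft_a_seat, either way round below 0.3 rad) or (horizontal distance between gear_3 and shaft_b_seat below 0.004 m and z of gear_3 in the frame of shaft_b_seat below 0.004 m and angle between gear_3's own z axis and vertical below 0.1 rad and angle between the y axis of gear_3 and the y axis of shaft_b_seat, either way round below 0.3 rad) or (horizontal distance between gear_3 and shaft_c_seat below 0.004 m and z of gear_3 in the frame of shaft_c_seat below 0.004 m and angle between gear_3's own z axis and vertical below 0.1 rad and angle between the y axis of gear_3 and the y axis of shaft_c_seat, either way round below 0.3 rad)) and contact force between each of gear_1, gear_2, gear_3 and the fingers below 0.5 N), for 0.2 s.
4. the cover is back flush in its frame, the tab still aside (horizontal distance between cover and frame_seat below 0.005 m and z of cover in the frame of frame_seat between -0.003 and 0.003 m and angle between the y axis of cover and the y axis of case, either way round below 0.06 rad and value of joint tab above 1 rad), for 0.2 s.
5. the tab is back over the cover (value of joint tab below 0.35 rad), for 0.2 s.
At the end, for the whole second after the job is handed in: Every gear present is hub up on its own shaft: within 4 mm of its axis and its seat, keyways along the key; cover in its frame (centre within 5 mm, height within 3 mm, square within 0.06 rad), tab back over it (below 0.35 rad); all at rest (((horizontal distance between gear_1 and shaft_a_seat below 0.004 m and z of gear_1 in the frame of shaft_a_seat below 0.004 m and angle between gear_1's own z axis and vertical below 0.1 rad and angle between the y axis of gear_1 and the y axis of shaft_a_seat, either way round below 0.3 rad) or (horizontal distance between gear_1 and shaft_b_seat below 0.004 m and z of gear_1 in the frame of shaft_b_seat below 0.004 m and angle between gear_1's own z axis and vertical below 0.1 rad and angle between the y axis of gear_1 and the y axis of shaft_b_seat, either way round below 0.3 rad) or (horizontal distance between gear_1 and shaft_c_seat below 0.004 m and z of gear_1 in the frame of shaft_c_seat below 0.004 m and angle between gear_1's own z axis and vertical below 0.1 rad and angle between the y axis of gear_1 and the y axis of shaft_c_seat, either way round below 0.3 rad)) and ((horizontal distance between gear_2 and shaft_a_seat below 0.004 m and z of gear_2 in the frame of shaft_a_seat below 0.004 m and angle between gear_2's own z axis and vertical below 0.1 rad and angle between the y axis of gear_2 and the y axis of shaft_a_seat, either way round below 0.3 rad) or (horizontal distance between gear_2 and shaft_b_seat below 0.004 m and z of gear_2 in the frame of shaft_b_seat below 0.004 m and angle between gear_2's own z axis and vertical below 0.1 rad and angle between the y axis of gear_2 and the y axis of shaft_b_seat, either way round below 0.3 rad) or (horizontal distance between gear_2 and shaft_c_seat below 0.004 m and z of gear_2 in the frame of shaft_c_seat below 0.004 m and angle between gear_2's own z axis and vertical below 0.1 rad and angle between the y axis of gear_2 and the y axis of shaft_c_seat, either way round below 0.3 rad)) and ((horizontal distance between gear_3 and shaft_a_seat below 0.004 m and z of gear_3 in the frame of shaft_a_seat below 0.004 m and angle between gear_3's own z axis and vertical below 0.1 rad and angle between the y axis of gear_3 and the y axis of shaft_a_seat, either way round below 0.3 rad) or (horizontal distance between gear_3 and shaft_b_seat below 0.004 m and z of gear_3 in the frame of shaft_b_seat below 0.004 m and angle between gear_3's own z axis and vertical below 0.1 rad and angle between the y axis of gear_3 and the y axis of shaft_b_seat, either way round below 0.3 rad) or (horizontal distance between gear_3 and shaft_c_seat below 0.004 m and z of gear_3 in the frame of shaft_c_seat below 0.004 m and angle between gear_3's own z axis and vertical below 0.1 rad and angle between the y axis of gear_3 and the y axis of shaft_c_seat, either way round below 0.3 rad)) and horizontal distance between cover and frame_seat below 0.005 m and z of cover in the frame of frame_seat between -0.003 and 0.003 m and angle between the y axis of cover and the y axis of case, either way round below 0.06 rad and value of joint tab below 0.35 rad and linear speed of each of gear_1, gear_2, gear_3, cover below 0.02 m/s); the robot touches nothing.
It fails at once if a bystander (tool, can, bottle, socket, torch, box) is moved more than 40 mm from its place (distance of any of screwdriver, spray_can, oil_bottle, socket, torch, parts_box, spanner from where it was at the start of the episode above 0.04 m).
Of gear_1, gear_2, gear_3 only 2 to 3 are there at a start; the rules pass over those that are not, and their reading is None.
At some moment in a run one of gear_1, gear_2, gear_3 may be knocked a few centimetres aside while the robot is not near it.
Once in a run the grip may slacken for a moment while it holds something.
It also fails if it takes over 192 s, if anything falls off the work surface, if the arm or the gripper's body presses on something with over 40 N, if the wrist force passes 120 N, or if a joint passes its speed limit or range.

## Robot

A 6-joint arm with a two-finger parallel gripper is mounted at the origin on the work surface. World frame = base frame: x ahead of the robot, y to its left, z up, the work surface at z = 0. Lengths are in mm, angles in rad, forces in N, time in s.
With the tool pointing down it reaches from about 400 to 925 mm from the base axis. Payload 12.5 kg.
Tool frame: the origin (TCP) lies at the very end of the fingers, on their centre line; the grasp point (between the pads) lies 19 mm behind it; z points along the fingers, y is the direction in which the jaws open and shut (so a half turn about z gives the same grasp; the last joint's range is limited). The gripper opens to 95 mm and grips with 3 to 60 N. Pads are 20 mm wide; open, the fingers measure 119 mm over their backs; the gripper's body (75 mm by 180 mm) begins 59 mm behind the grasp point.
Start: joints at [-1.409, 0.491, 1.559, -0, 1.092, -0.106], TCP at [165.404, -602.736, 189.661] pointing down, gripper open.
Joint ranges: [-3.1, 3.1], [-0.84, 2.19], [0.05, 2.79], [-1.13, 4.28], [0.06, 2.93], [-2.69, 2.69]. Speed limits (rad/s): [2.22, 2.22, 2.79, 3.14, 3.14, 3.14].

## Interface

Orientations are given as [roll, pitch, yaw] about the fixed x, y, z axes, in that order (R = Rz(yaw) Ry(pitch) Rx(roll)).
In Python, from cell import env gives the robot as it stands.
- The arm moves only by the shell command python3 -m pendant 'ROWS'. ROWS is JSON, a list that holds one entry, the list of rows, each a list of 5 numbers: the opening, from 0 (shut) to 1 (fully open), then the shift along the tool's x, y, z in m, then the turn about the tool's z in rad. A call has exactly 8 rows; each row is the pose to reach, as a shift and turn from the pose commanded when the call began, along the tool's axes at that moment; what a row does not reach only later rows make up. A row lasts 1/10 s, in which the tool goes at most 50 mm and 8.59 degrees, less where a joint would pass 70% of its speed; a pose out of reach is approached as far as the arm can. A call with a gripper value outside its range is refused whole. The fingers move at their own pace and stop on an object; the grip force is fixed at half the most. Time passes only in rows, so rows that repeat a pose let the fingers close, or fill a call up. It gives the time, the measured TCP pose, the force and the opening at its end, in the units of the state.
- env.state(): the state, without advancing time (a new reading comes with each control period).
- env.read_camera(name): name is "side" or "top" or "wrist"; returns a dict with "image" (480x640x3 uint8, blue, green, red), "range_z" (480x640 float32, mm along the optical axis (not along the pixel's ray), 0 where there is no reading), "fx", "fy", "cx", "cy" (pixels), "rvec" (rotation vector, rad) and "tvec" (3), from world to camera coordinates, as OpenCV has them; the wrist camera has in their place "tool_from_camera" (4x4, takes a point from camera to tool coordinates, whose origin is the TCP and whose axes are the flange's). Camera axes: x right, y down, z forward; pixel columns grow to the right and rows downward; lengths in mm; the calibration is good to about 2 mm. A picture is of the moment at which its call begins: read the wrist's pose just before it.
- env.job_done(): hands the job in, once; it reports no verdict.
The state is a dict: "t": time; "joints": joint angles; "qvel": joint speeds; "tau": joint torques, N m; "eef_pos": TCP position; "tcp_rot": TCP orientation; "ft_force": force on the tool from outside, world axes, zero at the start; "moment": the same for the moment, N m; "opening": opening from 0.0 (shut) to 1.0 (fully open).
Only numpy, scipy, OpenCV 4.12 (cv2) and the standard library are available. Lean on these libraries where they do the work, as an engineer would, in place of code of your own. Each camera call takes 0.05 s, during which the arm holds its last target. There are 200 camera calls.

## Working session

There is one attempt and no reset: what is moved stays moved. The work goes in short steps, Python scripts to look and compute and a shell command to move; the robot and the scene stay as the last step left them, time stands still between calls to the robot, and variables do not carry over. Pictures are saved under pics/ and viewed, about 12 in all and at most 16, crops included, and the job is handed in when it is done.

```bash
mkdir -p pics; ls; cat > h.py <<'E'
import cv2,numpy as np
from scipy.spatial.transform import Rotation as Ro
from cell import env
def Rt(s):
    return Ro.from_euler('xyz',s['tcp_rot']).as_matrix()
def cam(name):
    s=env.state(); c=env.read_camera(name)
    if name=='wrist':
        T=np.eye(4);T[:3,:3]=Rt(s);T[:3,3]=s['eef_pos']; M=T@c['tool_from_camera']
    else:
        R=cv2.Rodrigues(np.array(c['rvec'],float))[0];M=np.eye(4);M[:3,:3]=R.T;M[:3,3]=-R.T@np.array(c['tvec'],float).ravel()
    c['M']=M;return c
def grid(c):
    z=c['range_z'];v,u=np.mgrid[:480,:640]
    P=np.stack([(u-c['cx'])/c['fx']*z,(v-c['cy'])/c['fy']*z,z],-1)
    W=P@c['M'][:3,:3].T+c['M'][:3,3];W[z<=0]=np.nan;return W
def ray(c,u,v,h):  # world point at height h
    d=c['M'][:3,:3]@np.array([(u-c['cx'])/c['fx'],(v-c['cy'])/c['fy'],1]);o=c['M'][:3,3]
    return o+d*(h-o[2])/d[2]
def proj(c,p):
    q=np.linalg.inv(c['M'])@np.append(p,1);return q[0]/q[2]*c['fx']+c['cx'],q[1]/q[2]*c['fy']+c['cy']
def rel(p,yaw=None):
    """shift in tool axes (m) from the current measured pose to world TCP p (mm)"""
    s=env.state();return (Rt(s).T@(np.array(p)-s['eef_pos'])/1000).round(4)
def save(n,im,k=1): cv2.imwrite('pics/'+n+'.png',cv2.resize(im,None,fx=k,fy=k,interpolation=cv2.INTER_CUBIC))
E
python3 - <<'E'
from h import *
s=env.state();print(s)
import pickle
for n in('top','side'):
    c=cam(n);save(n+'0',c['image']);pickle.dump(c,open(n+'0.pkl','wb'));print(n,c['M'],c['fx'])
c=env.read_camera('wrist');print(c['tool_from_camera'],c['fx'])
E
```

```text
pics
{'t': 0.0, 'joints': array([-1.40861565e+00,  4.91537904e-01,  1.55949980e+00, -3.67406181e-05,
        1.09172005e+00, -1.05592301e-01]), 'qvel': array([-0.00069799,  0.00012914, -0.00066479, -0.00099441,  0.00201382,
       -0.00162287]), 'tau': array([ 1.37977477e-03, -6.12644434e+01, -2.58182305e+01,  6.92837290e-02,
        4.83730668e-02, -1.05333893e-04]), 'eef_pos': array([ 165.33293728, -602.41932139,  189.05789016]), 'tcp_rot': array([-3.14043060e+00, -9.03944195e-05,  2.67789877e-01]), 'ft_force': array([ 0.49127618, -0.3071992 , -0.50324767]), 'moment': array([ 0.04240835, -0.03449441,  0.00655999]), 'opening': 1.0029437794900053}
top [[ 9.17328366e-03 -9.90527463e-01  1.37008014e-01  4.03868668e+02]
 [-9.99882354e-01 -7.40164452e-03  1.34347783e-02  4.91593711e+01]
 [-1.22934323e-02 -1.37115137e-01 -9.90478829e-01  1.03249882e+03]
 [ 0.00000000e+00  0.00000000e+00  0.00000000e+00  1.00000000e+00]] 488.74415618380385
side [[-8.21270916e-01 -3.87735488e-01  4.18539453e-01  7.18056851e+01]
 [-5.70421236e-01  5.43150519e-01 -6.16122655e-01  7.42827315e+02]
 [ 1.15626972e-02 -7.44747410e-01 -6.67246281e-01  8.42954182e+02]
 [ 0.00000000e+00  0.00000000e+00  0.00000000e+00  1.00000000e+00]] 534.6297151623837
[[ 1.43851474e-04 -9.70817889e-01 -2.39817858e-01  6.73121119e+01]
 [ 9.99999684e-01 -4.78775475e-05  7.93651524e-04  9.46916539e-01]
 [-7.81972989e-04 -2.39817896e-01  9.70817576e-01 -1.94507567e+02]
 [ 0.00000000e+00  0.00000000e+00  0.00000000e+00  1.00000000e+00]] 348.67671894404793
```

View pics/top0.png

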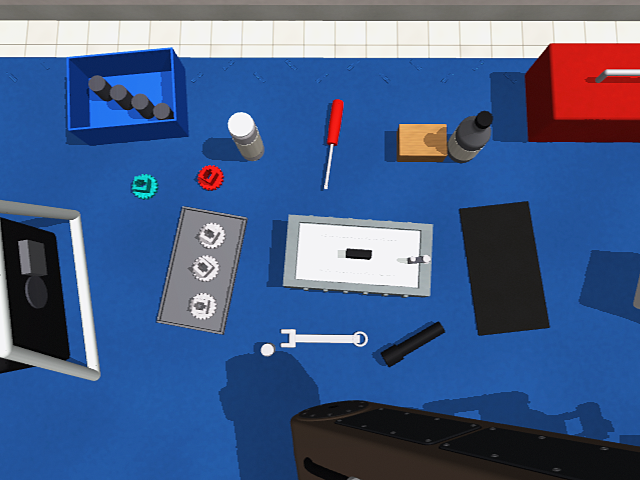

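View pics/side0.png

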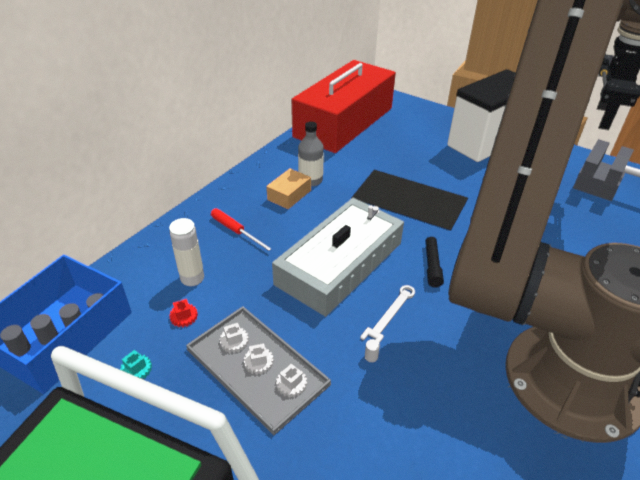

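The top view shows the case at about (358,256) with the tab at (418,259), the mat at (505,268) and the tray at (202,270). Three white gears sit at (211,235), (205,267) and (202,305). The red and turquoise gears are look-alikes. The side view agrees.

```bash
python3 - <<'E'
from h import *
import pickle
c=pickle.load(open('top0.pkl','rb'));W=grid(c);im=c['image']
def rect(m,n):
    p=W[m][:,:2].astype(np.float32);r=cv2.minAreaRect(p);print(n,len(p),np.round(r[0],1),np.round(r[1],1),round(r[2],1),'z',np.nanmedian(W[m][:,2]).round(1))
v,u=np.mgrid[:480,:640];z=W[...,2]
box=lambda a,b,d,e:(u>a)&(u<b)&(v>d)&(v<e)
rect(box(275,440,205,305)&(z>55)&(z<72),'case')
cv=box(275,440,205,305)&(im.min(-1)>225)&(z>55)&(z<75); rect(cv,'coverwhite')
rect(box(340,380,245,265)&(z>85)&(z<110),'handle')
rect(box(395,440,245,275)&(z>90),'pin')
rect(box(395,440,245,275)&(z>71)&(z<84),'tab')
rect(box(450,560,195,345)&(im.max(-1)<60)&(z<15),'mat')
rect(box(150,255,200,340)&(z>12)&(z<22),'tray')
for i,(a,b) in enumerate([(211,235),(205,267),(202,305)]):
    rect(box(a-20,a+20,b-20,b+20)&(z>31)&(z<50),'hub%d'%i)
    rect(box(a-20,a+20,b-20,b+20)&(im.min(-1)>170),'disc%d'%i)
rect(box(375,450,315,370)&(z>15),'torch');rect(box(255,275,340,358)&(z>20),'socket')
rect(box(390,495,105,165)&(z>25),'bottle+box');rect(box(225,268,105,165)&(z>25),'can')
E
```

```text
case 10088 [522.2  -4.6] [290.8 150.3] 86.3 z 66.8
coverwhite 6228 [521.4 -15. ] [259.6 112.4] 86.4 z 66.9
handle 226 [521.5  -4. ] [50.  16.4] 86.6 z 96.5
pin 28 [ 510.9 -106.5] [8.4 9.3] 77.5 z 101.9
tab 126 [ 505.5 -112.5] [65.2 41.3] 88.5 z 75.0
mat 8965 [ 506.3 -315.9] [269.1 153.3] 6.7 z 3.6
tray 1767 [496.2 319.7] [141.1 250.4] 80.3 z 15.4
hub0 127 [567.2 302.1] [29.4 27.9] 57.3 z 39.0
disc0 332 [571.2 299.9] [57.8 37.7] 38.7 z 16.2
hub1 142 [497.3 311.4] [29.4 28. ] 50.0 z 38.4
disc1 333 [501.5 312.9] [61.9 53.1] 20.9 z 16.2
hub2 138 [418.9 314.3] [29.3 27.7] 81.3 z 39.0
disc2 382 [418.7 312.5] [50.8 53.2] 80.6 z 16.2
torch 945 [ 347.6 -118.6] [ 33.5 135.1] 30.3 z 28.3
socket 142 [332.7 175.6] [24.1 24.7] 73.4 z 37.5
bottle+box 3131 [ 767.9 -177.5] [173.   72.7] 88.7 z 46.4
can 1098 [756.8 222. ] [49.2 50. ] 54.1 z 138.9
```

```bash
R='[1,0.464,-0.387,-0.011,-1.24]'; python3 -m pendant '[[[1,0.05,-0.04,-0.011,-0.1],[1,0.08,-0.067,-0.011,-0.25],[1,0.12,-0.1,-0.011,-0.4],[1,0.16,-0.13,-0.011,-0.55],[1,0.2,-0.165,-0.011,-0.7],[1,0.24,-0.2,-0.011,-0.8],[1,0.27,-0.225,-0.011,-0.85],[1,0.3,-0.25,-0.011,-0.9]]]'; python3 - <<'E'
from h import *
s=env.state();print(s['tcp_rot'],rel([511,-106,200]),1.508-s['tcp_rot'][2])
E
```

```text
t: 0.95
eef_pos: [389.4, -280.0, 200.7]
tcp_rot: [3.142, -0.0, 1.17]
ft_force: [0.4, -0.7, 0.4]
opening: 1.003
[ 3.14152548e+00 -4.62442190e-05  1.17043441e+00] [0.2077 0.0441 0.0007] 0.3375655896122507
```

```bash
python3 -m pendant '[[[1,0.04,0.009,0,-0.1],[1,0.08,0.017,0,-0.2],[1,0.12,0.026,0,-0.3],[1,0.16,0.034,0,-0.338],[1,0.19,0.04,0,-0.338],[1,0.208,0.044,0,-0.338],[1,0.208,0.044,0,-0.338],[1,0.208,0.044,0,-0.338]]]'; python3 - <<'E'
from h import *
import pickle
c=cam('wrist');save('w1',c['image']);pickle.dump(c,open('w1.pkl','wb'))
W=grid(c);z=W[...,2];print(env.state()['eef_pos'],env.state()['tcp_rot'])
def rect(m,n):
    p=W[m][:,:2].astype(np.float32);r=cv2.minAreaRect(p);print(n,len(p),np.round(r[0],1),np.round(r[1],1),round(r[2],1),'z',np.nanmedian(W[m][:,2]).round(1))
m=(W[...,0]>440)&(W[...,0]<600)&(W[...,1]>-165)&(W[...,1]<160)
rect(m&(z>60)&(z<69),'case')
h=m&(z>92)&(z<101)&(W[...,1]>-60);rect(h,'handle')
rect(m&(z>96)&(z<106)&(W[...,1]<-70),'pin')
t=m&(z>72)&(z<78)&(W[...,1]<-80);rect(t,'tab')
E
```

```text
t: 1.75
eef_pos: [510.3, -108.2, 200.4]
tcp_rot: [-3.141, 0.0, 1.507]
ft_force: [0.2, 0.2, 0.8]
opening: 0.997
[ 510.14921509 -108.5833404   200.4699267 ] [-3.14110781e+00  1.06168181e-04  1.50579530e+00]
case 41094 [522.  -35.1] [238.3 144.3] 86.5 z 66.5
handle 1256 [523.4  -8.2] [50.1 15.3] 86.3 z 96.4
pin 113 [ 512.  -110.9] [9.4 9.2] 24.9 z 101.9
tab 413 [ 514.2 -127.2] [13.8 44.4] 4.3 z 74.7
```

View pics/w1.png

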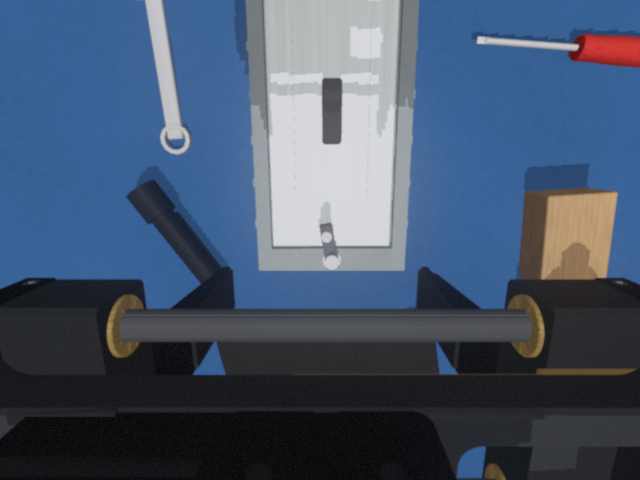

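The wrist view shows the pin at (326,237), the pivot at (332,261) and the handle at (331,110). The tab starts at about 0.14 rad. I'll measure again once the arm has settled.

```bash
python3 -m pendant '[[[1,0,0,0,0],[1,0,0,0,0],[1,0,0,0,0],[1,0,0,0,0],[1,0,0,0,0],[1,0,0,0,0],[1,0,0,0,0],[1,0,0,0,0]]]'; python3 - <<'E'
from h import *
c=cam('wrist')
W=grid(c);z=W[...,2];print(env.state()['eef_pos'],env.state()['tcp_rot'])
def rect(m,n):
    p=W[m][:,:2].astype(np.float32);r=cv2.minAreaRect(p);print(n,len(p),np.round(r[0],1),np.round(r[1],1),round(r[2],1),'z',np.nanmedian(W[m][:,2]).round(1))
m=(W[...,0]>440)&(W[...,0]<600)&(W[...,1]>-165)&(W[...,1]<160)
rect(m&(z>60)&(z<69)&(W[...,1]<80),'case')
h=m&(z>92)&(z<101)&(W[...,1]>-60);rect(h,'handle')
rect(m&(z>96)&(z<106)&(W[...,1]<-70),'pin')
t=m&(z>72)&(z<78)&(W[...,1]<-80);rect(t,'tab')
p=rel([512,-108,165]);print(p)
E
```

```text
t: 2.6
eef_pos: [510.6, -108.2, 200.6]
tcp_rot: [3.142, 0.0, 1.506]
ft_force: [1.1, 0.4, -0.1]
opening: 0.999
[ 510.61792715 -108.16566165  200.59686319] [-3.14157225e+00  9.71265078e-05  1.50585461e+00]
case 40439 [521.9 -35.1] [237.9 144.8] 86.4 z 66.5
handle 1285 [523.1  -8.6] [49.1 15.8] 86.3 z 96.4
pin 108 [ 512.  -110.9] [9.3 8.7] 86.8 z 102.1
tab 414 [ 514.  -127.2] [13.2 44.2] 5.0 z 74.7
[0.0003 0.0014 0.0356]
```

```bash
python3 -m pendant '[[[1,0,0.001,0.03,0],[1,0,0.001,0.06,0],[1,0,0.001,0.09,0],[1,0,0.001,0.11,0],[1,0,0.001,0.121,0],[0.6,0,0.001,0.121,0],[0.3,0,0.001,0.121,0],[0,0,0.001,0.121,0]]]';python3 -m pendant '[[[0,0,0,0,0],[0,0,0,0,0],[0,0,0,0,0],[0,0,0,0,0],[0,0,0,0,0],[0,0,0,0,0],[0,0,0,0,0],[0,0,0,0,0]]]'; python3 - <<'E'
from h import *
c=cam('wrist');save('w2',c['image'][150:400,170:500],2);print(env.state()['eef_pos'],env.state()['tcp_rot'])
E
```

```text
t: 3.45
eef_pos: [512.2, -108.4, 80.7]
tcp_rot: [3.14, 0.001, 1.506]
ft_force: [-0.1, -0.0, 0.6]
opening: 0.808
t: 4.25
eef_pos: [511.6, -108.2, 79.6]
tcp_rot: [3.142, 0.0, 1.506]
ft_force: [0.1, -0.3, -0.1]
opening: 0.132
[ 511.5993366  -108.25204624   79.58270682] [-3.14153297e+00  8.71746343e-05  1.50582706e+00]
```

View pics/w2.png

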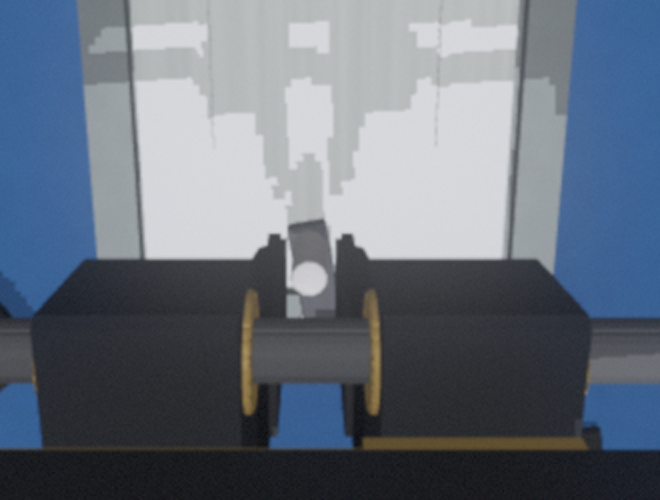

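```bash
python3 -m pendant '[[[0,0,0,0,0],[0,0,0,0,0],[0,-0.0005,-0.003,0,0],[0,-0.0015,-0.006,0,0],[0,-0.003,-0.009,0,0],[0,-0.004,-0.0115,0,0],[0,-0.006,-0.014,0,0],[0,-0.008,-0.0165,0,0]]]';python3 -m pendant '[[[0,-0.0045,-0.004,0,0],[0,-0.010,-0.0072,0,0],[0,-0.0158,-0.0092,0,0],[0,-0.022,-0.010,0,0],[0,-0.0255,-0.0098,0,0],[0,-0.0285,-0.0095,0,0],[0,-0.0285,-0.0095,0,0],[0,-0.0285,-0.0095,0,0]]]'
```

```text
t: 5.1
eef_pos: [494.4, -115.3, 79.7]
tcp_rot: [3.142, 0.0, 1.506]
ft_force: [0.1, 1.4, -0.5]
opening: 0.002
t: 5.9
eef_pos: [483.3, -143.0, 79.6]
tcp_rot: [-3.142, 0.0, 1.506]
ft_force: [-0.1, -0.8, -0.0]
opening: 0.003
```

```bash
python3 -m pendant '[[[0,0,0,-0.03,0],[0,0,0,-0.06,0],[0,0,0,-0.09,0],[0.4,0,0,-0.12,0],[0.6,0,0,-0.12,0],[0.8,0,0,-0.12,0],[1,0,0,-0.12,0],[1,0,0,-0.12,0]]]';python3 - <<'E'
from h import *
c=cam('wrist');save('w3',c['image'][100:340,160:480],2);print(env.state()['eef_pos'])
W=grid(c);z=W[...,2]
def rect(m,n):
    p=W[m][:,:2].astype(np.float32);r=cv2.minAreaRect(p);print(n,len(p),np.round(r[0],1),np.round(r[1],1),round(r[2],1),'z',np.nanmedian(W[m][:,2]).round(1))
m=(W[...,0]>440)&(W[...,0]<600)&(W[...,1]>-190)&(W[...,1]<160)
rect(m&(z>92)&(z<101)&(W[...,1]>-60),'handle')
rect(m&(z>96)&(z<106)&(W[...,1]<-70),'pin')
rect(m&(z>72)&(z<78)&(W[...,1]<-80),'tab')
E
```

```text
t: 6.7
eef_pos: [482.9, -142.8, 198.6]
tcp_rot: [-3.14, -0.001, 1.506]
ft_force: [0.1, -0.2, -0.0]
opening: 0.369
[ 482.99162842 -142.80594968  198.68033752]
handle 1433 [522.9  -8.6] [49.6 16.2] 86.8 z 96.3
pin 116 [ 511.7 -111.2] [9.6 9.3] 86.3 z 101.8
tab 480 [ 513.1 -127.4] [13.8 44.2] 8.0 z 74.6
```

View pics/w3.png

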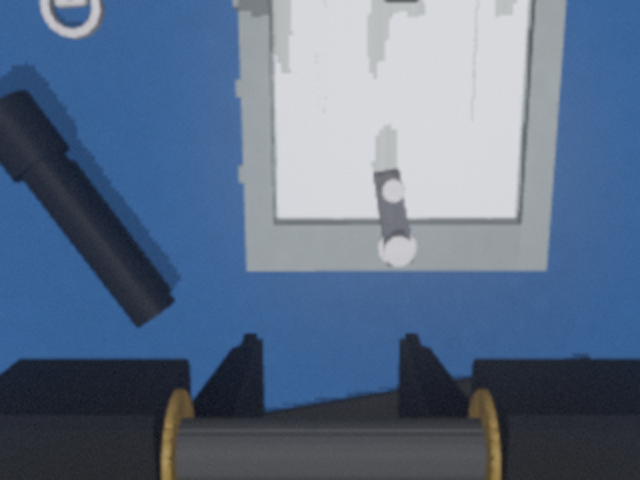

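```bash
python3 -m pendant '[[[1,0,0,0,0],[1,0,0,0,0],[1,0,0,0,0],[1,0,0,0,0],[1,0,0,0,0],[1,0,0,0,0],[1,0,0,0,0],[1,0,0,0,0]]]';python3 - <<'E'
from h import *
s=env.state();c=env.read_camera('wrist');c['M']=c['tool_from_camera'];T=grid(c)
m=(T[...,2]>-60)&(T[...,2]<20)
for zz in range(-60,20,5):
    k=m&(T[...,2]>=zz)&(T[...,2]<zz+5)
    if k.sum()>3:
        p=T[k];L=p[p[:,1]<0];Rr=p[p[:,1]>=0]
        for q in(L,Rr):
            if len(q): print(zz,len(q),'x',q[:,0].min().round(1),q[:,0].max().round(1),'y',q[:,1].min().round(1),q[:,1].max().round(1))
print(s['eef_pos'],s['opening'])
t=cam('top');W=grid(t);z=W[...,2]
k=(abs(W[...,0]-511)<15)&(abs(W[...,1]+107)<15)&(z>95)&(z<108);print('pin top',W[k].mean(0))
k=(abs(W[...,0]-521)<15)&(abs(W[...,1]+4)<30)&(z>90)&(z<100);print('handle top',W[k].mean(0))
E
```

```text
t: 7.55
eef_pos: [483.3, -143.0, 199.7]
tcp_rot: [3.142, 0.0, 1.506]
ft_force: [0.5, 0.7, -0.9]
opening: 0.993
-60 163 x 2.6 11.2 y -55.5 -45.8
-60 161 x 2.5 11.3 y 47.7 56.8
-55 151 x 0.2 11.2 y -54.7 -45.9
-55 158 x -0.2 11.2 y 47.6 56.2
-50 157 x -2.4 11.0 y -54.0 -45.8
-50 157 x -2.3 11.2 y 47.7 55.8
-45 154 x -5.2 11.1 y -53.4 -46.0
-45 149 x -4.8 11.1 y 47.8 55.5
-40 152 x -7.0 11.2 y -52.8 -46.0
-40 154 x -7.2 11.1 y 47.8 55.0
-35 140 x -9.2 11.2 y -51.2 -45.9
-35 143 x -9.4 11.1 y 47.8 53.2
-30 139 x -11.1 11.0 y -50.8 -45.9
-30 133 x -11.1 11.0 y 47.9 52.7
-25 13 x -9.4 10.2 y -48.2 -46.3
-25 14 x -8.7 10.5 y 48.2 52.3
[ 483.3003756  -142.96482793  199.65665588] 0.9934854630073219
pin top [ 510.46000988 -106.7538552   101.45015158]
handle top [521.474069    -3.63473505  96.66469967]
```

The fingers seen by the wrist camera end about 22 mm short of the stated TCP. That fits the missed pin, because at that height the tips only just reached its top. I'll try again lower, in steps that are safe either way.

```bash
python3 -m pendant '[[[0.5,0.018,0.013,0,0],[0.5,0.0357,0.0256,0.02,0],[0.5,0.0357,0.0256,0.05,0],[0.5,0.0357,0.0256,0.08,0],[0.5,0.0357,0.0256,0.1,0],[0.5,0.0357,0.0256,0.115,0],[0.5,0.0357,0.0256,0.125,0],[0.5,0.0357,0.0256,0.1315,0]]]';python3 -m pendant '[[[0.4,0,0,0,0],[0.3,0,0,0,0],[0.2,0,0,0,0],[0,0,0,0,0],[0,0,0,0,0],[0,0,0,0,0],[0,0,0,0,0],[0,0,0,0,0]]]'
python3 - <<'E'
from h import *
s=env.state();c=env.read_camera('wrist');save('w4',c['image'][150:400,170:500],2);c['M']=c['tool_from_camera'];T=grid(c)
k=(abs(T[...,0])<15)&(abs(T[...,1])<4)&(T[...,2]>-50)&(T[...,2]<-25);print(T[k].mean(0) if k.any() else None,k.sum())
E
```

```text
t: 8.45
eef_pos: [511.1, -109.0, 67.5]
tcp_rot: [-3.141, -0.0, 1.506]
ft_force: [0.2, 0.1, -0.5]
opening: 0.503
t: 9.25
eef_pos: [511.2, -109.0, 68.3]
tcp_rot: [3.141, 0.0, 1.506]
ft_force: [-0.3, -0.1, 4.3]
opening: 0.094
[  0.37080605  -0.31964088 -33.41279958] 401
```

View pics/w4.png

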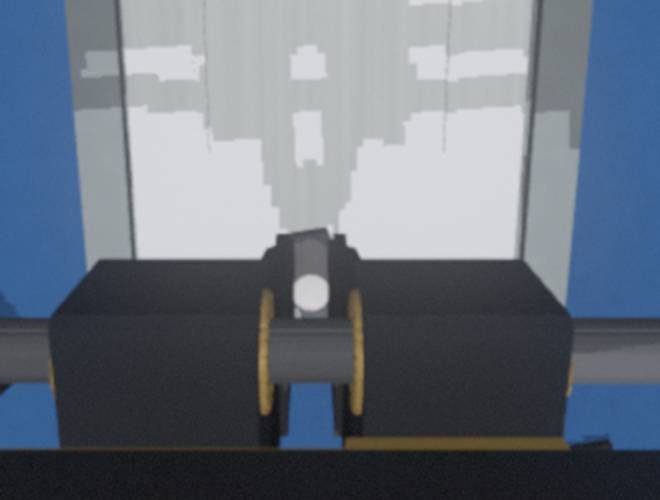

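```bash
python3 -m pendant '[[[0,-0.0008,-0.003,0,0],[0,-0.0018,-0.0056,0,0],[0,-0.003,-0.0083,0,0],[0,-0.0046,-0.011,0,0],[0,-0.0065,-0.0134,0,0],[0,-0.0086,-0.0158,0,0],[0,-0.011,-0.0178,0,0],[0,-0.0135,-0.0197,0,0]]]';python3 -m pendant '[[[0,-0.0027,-0.0015,0,0],[0,-0.0054,-0.0028,0,0],[0,-0.0084,-0.0037,0,0],[0,-0.0114,-0.0045,0,0],[0,-0.0145,-0.0048,0,0],[0,-0.0176,-0.005,0,0],[0,-0.0206,-0.0047,0,0],[0,-0.0237,-0.0042,0,0]]]'
```

```text
t: 10.1
eef_pos: [491.0, -121.4, 68.5]
tcp_rot: [3.14, 0.0, 1.506]
ft_force: [4.2, 2.2, 7.1]
opening: 0.089
t: 10.9
eef_pos: [482.9, -144.0, 68.3]
tcp_rot: [-3.138, -0.001, 1.506]
ft_force: [-7.5, 3.8, 14.2]
opening: 0.088
```

```bash
python3 -m pendant '[[[0.1,0,0,0,0],[0.3,0,0,0,0],[0.4,0,0,0,0],[0.4,0,0,-0.03,0],[0.4,0,0,-0.06,0],[0.4,0,0,-0.09,0],[0.4,0,0,-0.12,0],[0.4,0,0,-0.13,0]]]';python3 - <<'E'
from h import *
c=cam('wrist');print(env.state()['eef_pos'],env.state()['ft_force'])
W=grid(c);z=W[...,2]
def rect(m,n):
    p=W[m][:,:2].astype(np.float32);r=cv2.minAreaRect(p);print(n,len(p),np.round(r[0],1),np.round(r[1],1),round(r[2],1),'z',np.nanmedian(W[m][:,2]).round(1))
m=(W[...,0]>400)&(W[...,0]<600)&(W[...,1]>-190)&(W[...,1]<160)
rect(m&(z>92)&(z<101)&(W[...,1]>-60),'handle')
rect(m&(z>98)&(z<106)&(W[...,1]<-70),'pin')
rect(m&(z>72)&(z<78)&(W[...,1]<-80),'tab')
t=cam('top');save('t4',t['image'][200:310,270:450],4)
W=grid(t);z=W[...,2];m=(W[...,0]>440)&(W[...,0]<600)&(W[...,1]>-30)&(W[...,1]<30)
rect(m&(z>92)&(z<101),'handle top')
E
```

```text
t: 11.7
eef_pos: [485.4, -144.9, 200.4]
tcp_rot: [3.139, 0.001, 1.506]
ft_force: [-0.1, -0.1, 0.4]
opening: 0.4
[ 485.54195509 -144.94220976  200.47442559] [-0.1891944  -0.26798282  1.07327969]
handle 1431 [522.9  -8.4] [50.2 16.2] 86.4 z 96.3
pin 106 [ 484.4 -140.6] [9.  9.6] 79.6 z 101.9
tab 489 [ 500.1 -141.9] [13.9 43.8] 89.4 z 74.5
handle top 213 [521.7  -4. ] [49.8 16.3] 86.1 z 96.6
```

View pics/t4.png

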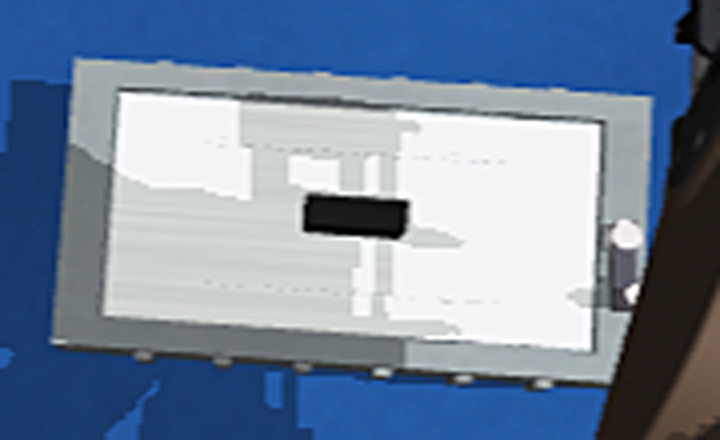

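Tab is at about 1.62 rad. Combining the pin grasp with both cameras puts the handle near (522.3, -6.3). I'll go down on it watching the force.

```bash
python3 -m pendant '[[[0.6,0.045,0.009,0,0],[0.6,0.09,0.018,0,0],[0.6,0.125,0.025,0,0],[0.6,0.1407,0.0277,0.03,0],[0.6,0.1407,0.0277,0.07,0],[0.6,0.1407,0.0277,0.1,0],[0.6,0.1407,0.0277,0.12,0],[0.6,0.1407,0.0277,0.1255,0]]]';python3 -m pendant '[[[0.6,0,0,0.003,0],[0.6,0,0,0.006,0],[0.6,0,0,0.009,0],[0.6,0,0,0.009,0],[0.6,0,0,0.009,0],[0.6,0,0,0.009,0],[0.6,0,0,0.009,0],[0.6,0,0,0.009,0]]]';python3 -m pendant '[[[0.6,0,0,0.003,0],[0.6,0,0,0.006,0],[0.6,0,0,0.009,0],[0.6,0,0,0.012,0],[0.6,0,0,0.014,0],[0.6,0,0,0.014,0],[0.6,0,0,0.014,0],[0.6,0,0,0.014,0]]]'
```

```text
t: 12.6
eef_pos: [519.6, -5.7, 69.1]
tcp_rot: [-3.135, -0.0, 1.506]
ft_force: [0.3, -0.4, -0.3]
opening: 0.601
t: 13.4
eef_pos: [521.7, -6.0, 63.8]
tcp_rot: [3.141, 0.0, 1.506]
ft_force: [0.1, 0.3, -0.3]
opening: 0.602
t: 14.2
eef_pos: [521.7, -6.0, 49.7]
tcp_rot: [3.141, 0.0, 1.506]
ft_force: [0.9, -0.3, -0.1]
opening: 0.597
```

```bash
python3 -m pendant '[[[0.6,0,0,0.001,0],[0.6,0,0,0.002,0],[0.6,0,0,0.002,0],[0.6,0,0,0.002,0],[0.6,0,0,0.002,0],[0.6,0,0,0.002,0],[0.6,0,0,0.002,0],[0.6,0,0,0.002,0]]]';python3 -m pendant '[[[0.4,0,0,0.000,0],[0.2,0,0,0.000,0],[0,0,0,0.000,0],[0,0,0,0,0],[0,0,0,0,0],[0,0,0,0,0],[0,0,0,0,0],[0,0,0,0,0]]]';python3 -m pendant '[[[0,0,0,0,0],[0,0,0,-0.002,0],[0,0,0,-0.005,0],[0,0,0,-0.010,0],[0,0,0,-0.015,0],[0,0,0,-0.02,0],[0,0,0,-0.02,0],[0,0,0,-0.02,0]]]';python3 - <<'E'
from h import *
c=cam('wrist');save('w5',c['image']);
s=env.state();print(s['eef_pos'],rel([506,-318,200]))
E
```

```text
t: 15.0
eef_pos: [521.7, -6.0, 47.6]
tcp_rot: [3.142, 0.0, 1.506]
ft_force: [0.0, -0.3, -0.5]
opening: 0.599
t: 15.8
eef_pos: [521.7, -6.0, 47.6]
tcp_rot: [3.141, 0.0, 1.506]
ft_force: [0.9, -0.3, -0.5]
opening: 0.169
t: 16.6
eef_pos: [521.7, -6.0, 67.8]
tcp_rot: [3.141, 0.0, 1.506]
ft_force: [0.1, -0.9, -4.7]
opening: 0.165
[521.60720083  -5.98800248  67.61109778] [-0.3124  0.0047 -0.1324]
```

View pics/w5.png

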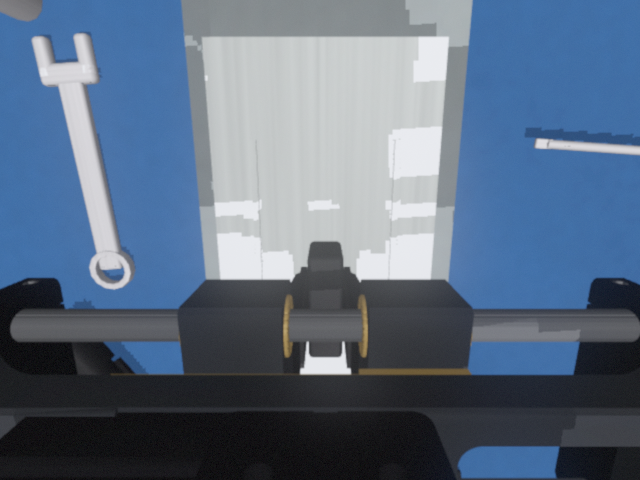

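```bash
python3 -m pendant '[[[0,0,0,-0.02,0],[0,0,0,-0.04,0],[0,0,0,-0.06,0],[0,-0.015,0,-0.06,0],[0,-0.04,0.001,-0.06,0.07],[0,-0.075,0.001,-0.06,0.18],[0,-0.11,0.002,-0.06,0.3],[0,-0.145,0.003,-0.06,0.42]]]';python3 - <<'E'
from h import *
s=env.state();print(rel([507,-318,128]),s['tcp_rot'][2]-0.117)
E
```

```text
t: 17.45
eef_pos: [514.4, -152.7, 126.5]
tcp_rot: [-3.14, 0.0, 1.081]
ft_force: [1.0, -0.5, -4.2]
opening: 0.166
[-0.1493  0.0712 -0.0015] 0.963968258709639
```

```bash
python3 -m pendant '[[[0,-0.027,0.013,0,0.13],[0,-0.055,0.026,0,0.26],[0,-0.083,0.039,0,0.39],[0,-0.11,0.052,0,0.52],[0,-0.13,0.062,0,0.65],[0,-0.143,0.068,0,0.78],[0,-0.149,0.071,0,0.9],[0,-0.149,0.071,0,0.965]]]';python3 -m pendant '[[[0,0,0,0.03,0],[0,0,0,0.06,0],[0,0,0,0.085,0],[0,0,0,0.105,0],[0,0,0,0.12,0],[0,0,0,0.128,0],[0,0,0,0.132,0],[0,0,0,0.134,0]]]'
```

```text
t: 18.25
eef_pos: [507.5, -317.4, 126.1]
tcp_rot: [-3.141, 0.001, 0.115]
ft_force: [-0.5, -0.6, -3.1]
opening: 0.167
t: 19.05
eef_pos: [508.7, -316.1, -6.3]
tcp_rot: [3.141, -0.0, 0.121]
ft_force: [-0.2, -1.0, -4.0]
opening: 0.168
```

```bash
python3 -m pendant '[[[0,0,0,0.001,0],[0,0,0,0.002,0],[0,0,0,0.003,0],[0,0,0,0.003,0],[0,0,0,0.003,0],[0,0,0,0.003,0],[0,0,0,0.003,0],[0,0,0,0.003,0]]]'; python3 - <<'E'
from h import *
s=env.state();print(s['eef_pos'])
E
```

```text
t: 19.85
eef_pos: [508.6, -315.8, -9.3]
tcp_rot: [3.141, -0.0, 0.121]
ft_force: [0.9, -0.4, -3.1]
opening: 0.168
[ 508.6230341  -315.82255121   -9.33314638]
```

```bash
python3 -m pendant '[[[0,0,0,0.0015,0],[0,0,0,0.0015,0],[0.2,0,0,0.0015,0],[0.4,0,0,0.0015,0],[0.5,0,0,0.0015,0],[0.5,0,0,0,0],[0.5,0,0,-0.03,0],[0.5,0,0,-0.07,0]]]'; python3 - <<'E'
from h import *
s=env.state();print(s['eef_pos'],rel([520,-75,210]),s['tcp_rot'][2]-1.508)
t=cam('top');W=grid(t);z=W[...,2];m=(abs(W[...,0]-508)<40)&(abs(W[...,1]+316)<40)&(z>25)&(z<45);p=W[m]
print(p[:,2].mean(),cv2.minAreaRect(p[:,:2].astype(np.float32)) if len(p) else 0)
E
```

```text
t: 20.65
eef_pos: [507.7, -315.2, 59.9]
tcp_rot: [-3.139, 0.003, 0.121]
ft_force: [0.2, 0.4, -0.4]
opening: 0.49
[ 507.74588011 -315.19422894   59.93528259] [ 0.0407 -0.2374 -0.1496] -1.3872827178115197
nan 0<stdin>:4: RuntimeWarning: Mean of empty slice.
  ret = ret.dtype.type(ret / rcount)
```

```bash
python3 -m pendant '[[[0.5,0,0,-0.05,0],[0.5,0.003,-0.02,-0.09,-0.12],[0.5,0.01,-0.055,-0.12,-0.26],[0.5,0.016,-0.09,-0.15,-0.4],[0.5,0.022,-0.13,-0.15,-0.54],[0.5,0.028,-0.165,-0.15,-0.68],[0.5,0.034,-0.2,-0.15,-0.82],[0.5,0.04,-0.225,-0.15,-0.96]]]';python3 - <<'E'
from h import *
s=env.state();print(rel([520,-75,210]),s['tcp_rot'][2]-1.508)
t=cam('top');W=grid(t);z=W[...,2];m=(abs(W[...,0]-508)<80)&(abs(W[...,1]+316)<150);save('t6',t['image'][150:360,420:600],3)
E
```

```text
t: 21.5
eef_pos: [521.0, -85.7, 210.9]
tcp_rot: [3.141, -0.0, 1.087]
ft_force: [0.5, 0.2, -0.0]
opening: 0.498
[ 0.009  -0.0058  0.0009] -0.420632684651288
```

View pics/t6.png

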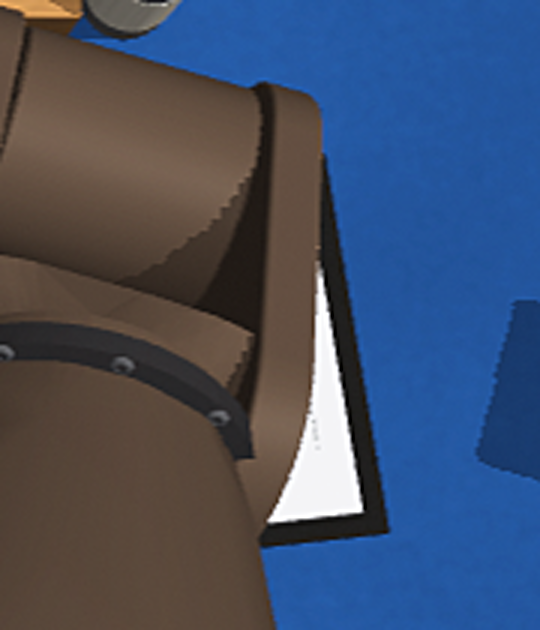

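The cover lies on the mat, aligned with it, though the arm partly hides it. Next I'll look into the open case.

```bash
python3 -m pendant '[[[0.5,0.005,-0.003,0,-0.14],[0.5,0.009,-0.006,0,-0.28],[0.5,0.009,-0.006,0,-0.421],[0.5,0.009,-0.006,0,-0.421],[0.5,0.009,-0.006,0,-0.421],[0.5,0.009,-0.006,0,-0.421],[0.5,0.009,-0.006,0,-0.421],[0.5,0.009,-0.006,0,-0.421]]]';python3 - <<'E'
from h import *
import pickle
c=cam('wrist');pickle.dump(c,open('w7.pkl','wb'));save('w7',c['image'][20:300,220:440],3);W=grid(c);z=W[...,2]
print(env.state()['eef_pos'])
m=(abs(W[...,0]-522)<46)&(abs(W[...,1]+6)<108)
n,l,st,ce=cv2.connectedComponentsWithStats((m&(z>42)&(z<62)).astype(np.uint8))
for i in range(1,n):
    if st[i,4]>15: print('shaft',st[i,4],ce[i].round(1),W[l==i].mean(0).round(1),W[l==i][:,2].max().round(1))
n,l,st,ce=cv2.connectedComponentsWithStats((m&(z>20)&(z<36)).astype(np.uint8))
for i in range(1,n):
    if st[i,4]>15:
        p=W[l==i];r=cv2.minAreaRect(p[:,:2].astype(np.float32));print('key',st[i,4],ce[i].round(1),p.mean(0).round(1),np.round(r[0],1),np.round(r[1],1),r[2])
E
```

```text
t: 22.35
eef_pos: [520.1, -77.0, 210.6]
tcp_rot: [3.142, 0.0, 1.5]
ft_force: [-1.0, -0.3, 0.4]
opening: 0.499
[520.14353265 -76.94086329 210.61898349]
shaft 215 [350.9  24.4] [556.7 101.2  52.7] 61.9
shaft 658 [269.1  78. ] [478.7  60.6  56.4] 62.0
shaft 181 [322.4  81. ] [527.7  55.8  52.9] 57.4
shaft 137 [323.  152.8] [523.5  -9.1  53.9] 56.8
shaft 145 [370.7 234.3] [566.7 -93.7  54.8] 62.0
shaft 135 [323.6 218.2] [519.5 -73.8  53.1] 57.0
key 140 [347.9  33.8] [555.5 101.2  28.1] [554.  101.3] [ 1.1 28. ] 87.63554382324219
key 237 [274.9  92.5] [479.3  52.6  28.3] [479.2  50.5] [102.5   0.5] 86.46913146972656
key 101 [322.7  87.5] [527.7  54.6  27.9] [527.4  54.8] [ 8.7 21.7] 79.88849639892578
key 21 [331.  149.8] [531.9  -6.4  29.4] [531.9  -6.5] [4.  4.8] 13.715086936950684
key 18 [315.4 156.2] [515.2 -11.7  28.9] [515.2 -11.8] [4.3 4.6] 21.484376907348633
key 46 [321.7 209.1] [517.7 -68.   28.2] [518.5 -70. ] [ 6.4 13.9] 48.92445373535156
key 73 [367.5 225. ] [566.7 -89.2  28.2] [566.6 -91. ] [44.1  0.4] 86.57929992675781
```

View pics/w7.png

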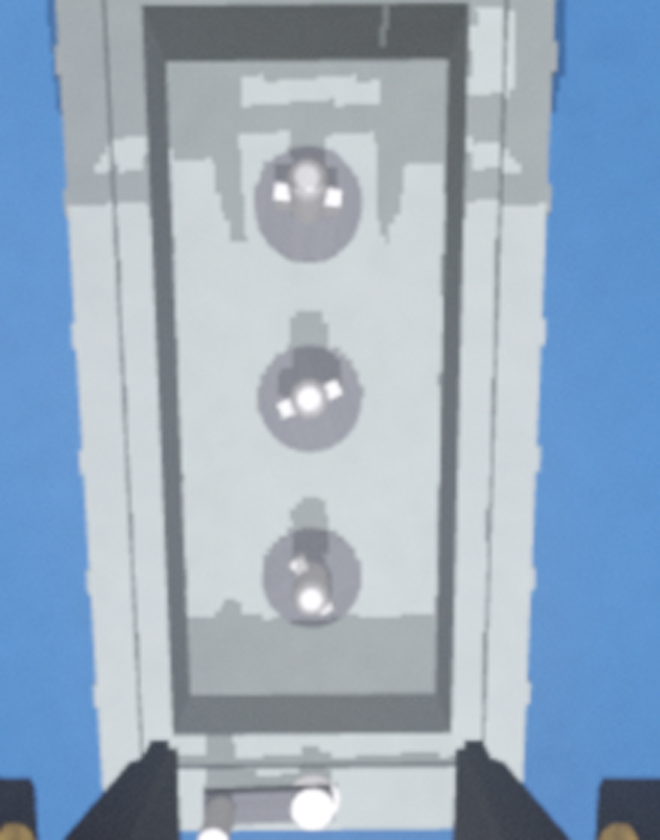

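The shaft tips are at crop pixels c (307,175), b (309,399) and a (311,599). The key ends are at c (281,191)/(333,198), b (285,409)/(333,389) and a (298,566)/(327,609).

```bash
python3 - <<'E'
from h import *
import pickle
c=pickle.load(open('w7.pkl','rb'))
f=lambda x,y,h:ray(c,220+x/3,20+y/3,h)[:2]
for n,t,a,b in[('c',(307,176),(281,191),(333,198)),('b',(309,399),(285,409),(333,389)),('a',(311,599),(298,566),(327,609))]:
    A,B=f(*a,30),f(*b,30);d=B-A;print(n,'tip',f(*t,56).round(1),'mid',((A+B)/2).round(1),'len',np.linalg.norm(d).round(1),'ang',np.degrees(np.arctan2(d[1],d[0])).round(1))
# tilt-corrected check: case rim corners
W=grid(c);z=W[...,2]
m=(abs(W[...,0]-522)<90)&(W[...,1]>-165)&(W[...,1]<150)&(z>60)&(z<69);r=cv2.minAreaRect(W[m][:,:2].astype(np.float32));print(r)
print(env.state()['eef_pos'],rel([497,300,190]))
E
```

```text
c tip [527.7  57.3] mid [527.5  56.7] len 17.4 ang -11.1
b tip [523.5  -9.2] mid [523.4  -9.1] len 18.0 ang 18.0
a tip [519.5 -74.8] mid [519.9 -75.4] len 19.0 ang -60.4
((522.9722290039062, -18.048812866210938), (273.280517578125, 144.5272979736328), 86.47642517089844)
[520.14353265 -76.94086329 210.61898349] [ 0.3744 -0.0495  0.0206]
```

```bash
python3 -m pendant '[[[0.7,0.04,-0.006,0,0],[0.7,0.085,-0.012,0,0],[0.7,0.13,-0.019,0,0],[0.7,0.175,-0.026,0,0],[0.7,0.22,-0.032,0,0],[0.7,0.265,-0.039,0.01,0],[0.7,0.305,-0.045,0.01,0],[0.7,0.33,-0.048,0.01,0]]]';python3 -m pendant '[[[0.7,0,0,0,0],[0.7,0,0,0,0],[0.7,0,0,0,0],[0.7,0,0,0,0],[0.7,0,0,0,0],[0.7,0,0,0,0],[0.7,0,0,0,0],[0.7,0,0,0,0]]]';python3 - <<'E'
from h import *
import pickle
c=cam('wrist');pickle.dump(c,open('w8.pkl','wb'));W=grid(c);z=W[...,2];save('w8',c['image'][90:290,180:450],2.9)
print(env.state()['eef_pos'],env.state()['tcp_rot'])
for x,y in[(567,302),(497,311),(419,314)]:
    m=(abs(W[...,0]-x)<26)&(abs(W[...,1]-y)<26)&(z>33)&(z<45);r=cv2.minAreaRect(W[m][:,:2].astype(np.float32));print(np.round(r[0],1),np.round(r[1],1),round(r[2],1),np.array(proj(c,[*r[0],39])).round(1))
t=cam('top');Wt=grid(t);z=Wt[...,2]
for x,y in[(567,302),(497,311),(419,314)]:
    m=(abs(Wt[...,0]-x)<26)&(abs(Wt[...,1]-y)<26)&(z>33)&(z<45);
    if m.sum()>30: r=cv2.minAreaRect(Wt[m][:,:2].astype(np.float32));print('top',np.round(r[0],1),np.round(r[1],1),round(r[2],1))
E
```

```text
t: 23.2
eef_pos: [494.3, 258.3, 200.3]
tcp_rot: [-3.141, -0.0, 1.503]
ft_force: [0.1, -0.2, 0.1]
opening: 0.701
t: 24.0
eef_pos: [495.0, 255.5, 200.6]
tcp_rot: [3.142, 0.0, 1.502]
ft_force: [0.3, -0.6, -0.4]
opening: 0.7
[495.0147416  255.60301    200.61332038] [3.14151475e+00 9.53239045e-05 1.50169920e+00]
[568.7 297.7] [28.  28.3] 58.6 [394.7 174.3]
[499.2 307.7] [28. 28.] 49.0 [324.9 169. ]
[420.5 310.2] [28.  28.2] 81.6 [246.5 172. ]
```

View pics/w8.png

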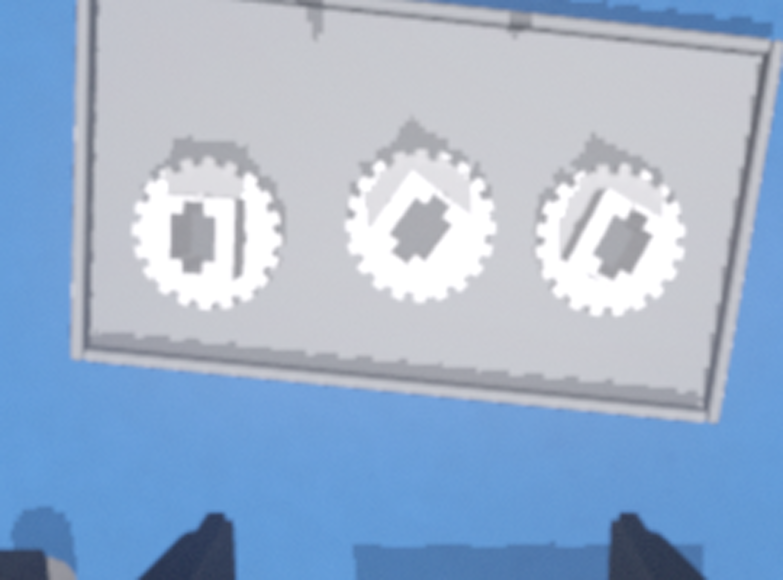

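All three gears can be read. The keyways run at L 81.6°, M 49° and R 58.6°. My plan is M→b, R→c and L→a, with the jaw direction for a chosen so the body stays clear of the tab pin.

```bash
python3 -m pendant '[[[0.55,0.03,0,0.02,0.14],[0.55,0.054,0,0.05,0.28],[0.55,0.054,0,0.08,0.42],[0.55,0.054,0,0.1,0.55],[0.55,0.054,0,0.12,0.647],[0.55,0.054,0,0.13,0.647],[0.55,0.054,0,0.13,0.647],[0.55,0.054,0,0.13,0.647]]]';python3 - <<'E'
from h import *
s=env.state();print(s['eef_pos'],s['tcp_rot'],rel([498.3,309.4,-5]))
c=env.read_camera('wrist');c['M']=c['tool_from_camera'];T=grid(c);h=s['eef_pos'][2]
m=(abs(T[...,0]-3)<25)&(abs(T[...,1])<25)&(T[...,2]>h-42)&(T[...,2]<h-35)
print(m.sum());r=cv2.minAreaRect(T[m][:,:2].astype(np.float32));print(r)
E
```

```text
t: 24.9
eef_pos: [499.1, 309.7, 71.2]
tcp_rot: [3.141, -0.001, 0.857]
ft_force: [1.1, 0.3, 0.3]
opening: 0.551
[499.05895166 309.68427752  71.21106716] [ 3.14125092e+00 -5.63964279e-04  8.56997216e-01] [-0.0008 -0.0004  0.0762]
1025
((-1.2184505462646484, 1.0165529251098633), (27.631837844848633, 28.35999298095703), 89.79051971435547)
```

```bash
python3 -m pendant '[[[0.55,-0.0008,0,0.02,0],[0.55,-0.0008,0,0.04,0],[0.55,-0.0008,0,0.06,0],[0.55,-0.0008,0,0.07,0],[0.55,-0.0008,0,0.075,0],[0.55,-0.0008,0,0.075,0],[0.4,-0.0008,0,0.075,0],[0.2,-0.0008,0,0.075,0]]]';python3 -m pendant '[[[0,0,0,0,0],[0,0,0,0,0],[0,0,0,0,0],[0,0,0,0,0],[0,0,0,0,0],[0,0,0,0,0],[0,0,0,-0.005,0],[0,0,0,-0.01,0]]]';python3 -m pendant '[[[0,0,0,-0.02,0],[0,0,0,-0.05,0],[0,0,0,-0.08,0],[0,0,0,-0.11,0],[0,0,0,-0.13,0],[0,0,0,-0.13,0],[0,0,0,-0.13,0],[0,0,0,-0.13,0]]]';python3 - <<'E'
from h import *
s=env.state();print(s['eef_pos'],s['tcp_rot'])
c=env.read_camera('wrist');c['M']=c['tool_from_camera'];T=grid(c)
m=(abs(T[...,0])<30)&(abs(T[...,1])<12)&(T[...,2]>-50)&(T[...,2]<-33)
q=T[m];print(m.sum(),q.mean(0),q[:,0].min(),q[:,0].max(),np.percentile(q[:,2],[5,50,95]))
m=(T[...,2]>-55)&(T[...,2]<-30)&(abs(T[...,1])>14)&(abs(T[...,1])<25);q=T[m];print('fing',q[:,0].min(),q[:,0].max(),q[q[:,1]<0][:,1].max(),q[q[:,1]>0][:,1].min())
E
```

```text
t: 25.75
eef_pos: [498.6, 309.1, -3.6]
tcp_rot: [3.141, -0.001, 0.855]
ft_force: [0.6, -0.7, -0.2]
opening: 0.437
t: 26.55
eef_pos: [498.0, 308.8, 5.7]
tcp_rot: [-3.141, 0.001, 0.855]
ft_force: [0.6, -0.2, -1.0]
opening: 0.289
t: 27.35
eef_pos: [497.6, 308.6, 134.3]
tcp_rot: [-3.141, 0.002, 0.855]
ft_force: [0.2, -0.2, -1.6]
opening: 0.294
[497.59212276 308.6475694  134.32724913] [-3.14085935e+00  1.94998961e-03  8.54849817e-01]
1251 [  8.41718264  -0.93178888 -41.14089878] -5.81864861247675 14.233829451637426 [-43.39121408 -42.24113211 -34.88726959]
fing -3.2118883556360913 13.853788966764974 -14.011468208896705 14.001025158548734
```

```bash
python3 -m pendant '[[[0,-0.015,0.015,0,0.05],[0,-0.043,0.044,0,0.12],[0,-0.073,0.075,0,0.2],[0,-0.105,0.107,0,0.28],[0,-0.136,0.139,0,0.36],[0,-0.166,0.17,0,0.44],[0,-0.195,0.2,0,0.541],[0,-0.2206,0.2261,0,0.541]]]';python3 -m pendant '[[[0,0,0,0.02,0],[0,0,0,0.04,0],[0,0,0,0.04,0],[0,0,0,0.04,0],[0,0,0,0.04,0],[0,0,0,0.04,0],[0,0,0,0.04,0],[0,0,0,0.04,0]]]';python3 - <<'E'
from h import *
s=env.state();print(s['eef_pos'],s['tcp_rot'],rel([523.6,-6.2,50]))
E
```

```text
t: 28.2
eef_pos: [523.6, -7.9, 134.7]
tcp_rot: [-3.141, 0.001, 0.31]
ft_force: [-0.1, 0.6, -1.8]
opening: 0.292
t: 29.0
eef_pos: [524.1, -5.8, 96.0]
tcp_rot: [3.141, -0.001, 0.314]
ft_force: [0.4, -0.0, -0.9]
opening: 0.293
[524.10733577  -5.76460352  95.99829072] [ 3.14121542e+00 -5.75975289e-04  3.14099525e-01] [-0.0006  0.0002  0.046 ]
```

```bash
python3 -m pendant '[[[0,-0.0005,0,0.02,0],[0,-0.0005,0,0.035,0],[0,-0.0005,0,0.042,0],[0,-0.0005,0,0.046,0],[0,-0.0005,0,0.049,0],[0,-0.0005,0,0.052,0],[0,-0.0005,0,0.052,0],[0,-0.0005,0,0.052,0]]]';python3 -m pendant '[[[0,0,0,0.003,0],[0,0,0,0.006,0],[0,0,0,0.009,0],[0,0,0,0.012,0],[0,0,0,0.015,0],[0,0,0,0.018,0],[0,0,0,0.018,0],[0,0,0,0.018,0]]]'
```

```text
t: 29.8
eef_pos: [523.6, -6.1, 43.9]
tcp_rot: [3.141, -0.0, 0.314]
ft_force: [-0.2, 0.6, -1.4]
opening: 0.289
t: 30.6
eef_pos: [523.5, -6.1, 25.5]
tcp_rot: [3.142, 0.0, 0.314]
ft_force: [-0.0, -0.0, -1.0]
opening: 0.292
```

```bash
python3 -m pendant '[[[0,0,0,0.002,0],[0,0,0,0.004,0],[0,0,0,0.006,0],[0,0,0,0.008,0],[0,0,0,0.008,0],[0,0,0,0.008,0],[0,0,0,0.008,0],[0,0,0,0.008,0]]]'
```

```text
t: 31.4
eef_pos: [523.6, -6.1, 17.7]
tcp_rot: [3.141, -0.0, 0.314]
ft_force: [-0.1, -0.4, -2.0]
opening: 0.291
```

Already past the top of the key with no force. I'll carry on down and release.

```bash
python3 -m pendant '[[[0,0,0,0.003,0],[0,0,0,0.006,0],[0,0,0,0.009,0],[0,0,0,0.011,0],[0,0,0,0.013,0],[0,0,0,0.013,0],[0,0,0,0.013,0],[0,0,0,0.013,0]]]'; python3 -m pendant '[[[0,0,0,0.001,0],[0,0,0,0.002,0],[0,0,0,0.002,0],[0,0,0,0.002,0],[0,0,0,0.002,0],[0.3,0,0,0.002,0],[0.45,0,0,0.001,0],[0.5,0,0,0,0]]]'
```

```text
t: 32.2
eef_pos: [523.6, -6.1, 4.7]
tcp_rot: [3.141, -0.0, 0.314]
ft_force: [0.3, 0.8, -1.4]
opening: 0.289
t: 33.0
eef_pos: [523.5, -6.1, 4.6]
tcp_rot: [3.142, 0.0, 0.314]
ft_force: [0.3, -0.5, 0.8]
opening: 0.417
```

```bash
python3 -m pendant '[[[0.55,0,0,-0.03,0],[0.55,0,0,-0.07,0],[0.55,0,0,-0.11,0],[0.55,0.01,-0.02,-0.13,-0.1],[0.55,0.03,-0.06,-0.13,-0.2],[0.55,0.05,-0.1,-0.13,-0.3],[0.55,0.07,-0.14,-0.13,-0.4],[0.55,0.09,-0.18,-0.13,-0.5]]]';python3 - <<'E'
from h import *
s=env.state();print(s['eef_pos'],rel([568,299.7,72]),s['tcp_rot'][2]-1.023)
c=cam('top');W=grid(c);z=W[...,2]
for x,y in[(567,302),(419,314)]:
    m=(abs(W[...,0]-x)<26)&(abs(W[...,1]-y)<26)&(z>33)&(z<45)
    if m.sum()>20: r=cv2.minAreaRect(W[m][:,:2].astype(np.float32));print('top',m.sum(),np.round(r[0],1),np.round(r[1],1),round(r[2],1))
m=(abs(W[...,0]-522)<20)&(abs(W[...,1]+4)<20);p=W[m&(z>35)];print('b',m.sum(),np.nanpercentile(p[:,2],[5,50,90]))
E
```

```text
t: 33.8
eef_pos: [553.5, 194.7, 134.8]
tcp_rot: [3.141, -0.0, 0.818]
ft_force: [0.6, -0.8, 0.1]
opening: 0.55
[553.54286402 194.72945959 134.7723378 ] [ 0.0865 -0.0613  0.0628] -0.20523198816886978
b 359 [38.57272016 45.89260976 54.18476048]
```

Gear M's hub top reads 45.9 mm where seated would be 46, so it is fully home. Next is R.

```bash
python3 -m pendant '[[[0.55,0.03,-0.02,0,-0.1],[0.55,0.06,-0.042,0.01,-0.205],[0.55,0.08,-0.057,0.03,-0.205],[0.55,0.0865,-0.0613,0.045,-0.205],[0.55,0.0865,-0.0613,0.06,-0.205],[0.55,0.0865,-0.0613,0.063,-0.205],[0.55,0.0865,-0.0613,0.063,-0.205],[0.55,0.0865,-0.0613,0.063,-0.205]]]';python3 - <<'E'
from h import *
s=env.state();print(s['eef_pos'],s['tcp_rot'],rel([568,299.7,-5]))
c=env.read_camera('wrist');c['M']=c['tool_from_camera'];T=grid(c);h=s['eef_pos'][2]
m=(abs(T[...,0]-3)<25)&(abs(T[...,1])<25)&(T[...,2]>h-42)&(T[...,2]<h-35)
print(m.sum());r=cv2.minAreaRect(T[m][:,:2].astype(np.float32));print(r)
E
```

```text
t: 34.65
eef_pos: [568.9, 297.1, 72.3]
tcp_rot: [3.141, -0.001, 1.018]
ft_force: [-1.1, -0.8, -0.3]
opening: 0.552
[568.86940818 297.05800174  72.30101676] [ 3.14100982e+00 -5.23384677e-04  1.01756540e+00] [ 0.0018 -0.0022  0.0773]
1059
((0.41266345977783203, -0.673487663269043), (28.030303955078125, 28.474613189697266), 89.34171295166016)
```

```bash
python3 -m pendant '[[[0.55,0.0014,-0.0018,0.02,0],[0.55,0.0014,-0.0018,0.04,0],[0.55,0.0014,-0.0018,0.06,0],[0.55,0.0014,-0.0018,0.07,0],[0.55,0.0014,-0.0018,0.0765,0],[0.45,0.0014,-0.0018,0.0765,0],[0.3,0.0014,-0.0018,0.0765,0],[0.1,0.0014,-0.0018,0.0765,0]]]';python3 -m pendant '[[[0,0,0,0,0],[0,0,0,0,0],[0,0,0,0,0],[0,0,0,0,0],[0,0,0,0,0],[0,0,0,0,0],[0,0,0,-0.005,0],[0,0,0,-0.01,0]]]';python3 -m pendant '[[[0,0,0,-0.02,0],[0,0,0,-0.05,0],[0,0,0,-0.08,0],[0,0,0,-0.11,0],[0,0,0,-0.13,0],[0,0,0,-0.13,0],[0,0,0,-0.13,0],[0,0,0,-0.13,0]]]';python3 - <<'E'
from h import *
s=env.state();print(s['eef_pos'],s['tcp_rot'],rel([527.7,59,100]))
c=env.read_camera('wrist');c['M']=c['tool_from_camera'];T=grid(c)
m=(abs(T[...,0])<30)&(abs(T[...,1])<12)&(T[...,2]>-50)&(T[...,2]<-33)
q=T[m];print(m.sum(),q[:,0].max(),np.percentile(q[:,2],[5,50,95]))
E
```

```text
t: 35.5
eef_pos: [568.0, 300.2, -4.0]
tcp_rot: [3.141, -0.001, 1.019]
ft_force: [-0.0, -0.4, 0.4]
opening: 0.353
t: 36.3
eef_pos: [567.4, 300.0, 5.2]
tcp_rot: [-3.141, 0.001, 1.019]
ft_force: [0.1, -0.3, -1.4]
opening: 0.291
t: 37.1
eef_pos: [566.9, 299.8, 133.6]
tcp_rot: [-3.14, 0.002, 1.019]
ft_force: [0.3, -0.3, -2.3]
opening: 0.294
[566.91872136 299.78053205 133.58962555] [-3.14027949e+00  1.95244814e-03  1.01880073e+00] [-0.2255  0.0929  0.0339]
1206 13.050349698977776 [-43.53541319 -42.36688638 -34.89564632]
```

```bash
python3 -m pendant '[[[0,-0.015,0.006,0,0.08],[0,-0.045,0.019,0,0.22],[0,-0.08,0.033,0,0.36],[0,-0.115,0.048,0,0.5],[0,-0.15,0.063,0,0.64],[0,-0.18,0.075,0,0.78],[0,-0.21,0.088,0,0.92],[0,-0.225,0.094,0,1.06]]]';python3 -m pendant '[[[0,0,0,0.02,0.1],[0,0,0,0.04,0.151],[0,0,0,0.04,0.151],[0,0,0,0.04,0.151],[0,0,0,0.04,0.151],[0,0,0,0.04,0.151],[0,0,0,0.04,0.151],[0,0,0,0.04,0.151]]]';python3 - <<'E'
from h import *
s=env.state();print(s['eef_pos'],s['tcp_rot'],rel([529,59,50]))
E
```

```text
t: 37.95
eef_pos: [528.8, 57.1, 134.2]
tcp_rot: [3.141, 0.002, -0.048]
ft_force: [0.5, -0.0, -1.6]
opening: 0.294
t: 38.75
eef_pos: [529.8, 59.3, 95.5]
tcp_rot: [-3.142, -0.001, -0.192]
ft_force: [0.0, 0.0, -2.2]
opening: 0.294
[529.7631012   59.25077094  95.49643349] [-3.14156430e+00 -6.75251476e-04 -1.91815647e-01] [-0.0007  0.0004  0.0455]
```

```bash
python3 -m pendant '[[[0,-0.0006,0,0.02,0],[0,-0.0006,0,0.035,0],[0,-0.0006,0,0.042,0],[0,-0.0006,0,0.046,0],[0,-0.0006,0,0.049,0],[0,-0.0006,0,0.052,0],[0,-0.0006,0,0.052,0],[0,-0.0006,0,0.052,0]]]';python3 -m pendant '[[[0,0,0,0.003,0],[0,0,0,0.006,0],[0,0,0,0.009,0],[0,0,0,0.012,0],[0,0,0,0.015,0],[0,0,0,0.018,0],[0,0,0,0.018,0],[0,0,0,0.018,0]]]';python3 -m pendant '[[[0,0,0,0.002,0],[0,0,0,0.004,0],[0,0,0,0.006,0],[0,0,0,0.008,0],[0,0,0,0.008,0],[0,0,0,0.008,0],[0,0,0,0.008,0],[0,0,0,0.008,0]]]'
```

```text
t: 39.55
eef_pos: [529.2, 59.3, 43.4]
tcp_rot: [-3.142, -0.0, -0.192]
ft_force: [-0.3, 0.3, -2.1]
opening: 0.295
t: 40.35
eef_pos: [529.1, 59.3, 25.1]
tcp_rot: [3.141, 0.0, -0.192]
ft_force: [-0.2, 0.2, -0.2]
opening: 0.29
t: 41.15
eef_pos: [528.9, 59.2, 17.0]
tcp_rot: [3.141, 0.0, -0.192]
ft_force: [-0.1, -2.7, -3.5]
opening: 0.292
```

```bash
python3 -m pendant '[[[0,0,0,0.003,0],[0,0,0,0.006,0],[0,0,0,0.009,0],[0,0,0,0.011,0],[0,0,0,0.0125,0],[0,0,0,0.0125,0],[0,0,0,0.0125,0],[0,0,0,0.0125,0]]]'; python3 -m pendant '[[[0,0,0,0.001,0],[0,0,0,0.002,0],[0,0,0,0.002,0],[0,0,0,0.002,0],[0,0,0,0.002,0],[0.3,0,0,0.002,0],[0.45,0,0,0.001,0],[0.5,0,0,0,0]]]'; python3 - <<'E'
from h import *
s=env.state();print(rel([s['eef_pos'][0],s['eef_pos'][1],134]),rel([419.8,312,134]),s['tcp_rot'][2]-np.radians(-8.4))
E
```

```text
t: 41.95
eef_pos: [529.0, 59.1, 4.3]
tcp_rot: [3.141, 0.0, -0.192]
ft_force: [-0.8, -7.0, -2.1]
opening: 0.29
t: 42.75
eef_pos: [529.1, 59.5, 4.5]
tcp_rot: [-3.141, 0.0, -0.192]
ft_force: [0.7, 0.0, 0.1]
opening: 0.411
[-0.     -0.     -0.1295] [-0.1555 -0.2269 -0.1294] -0.04572691174735685
```

```bash
python3 -m pendant '[[[0.55,0,0,-0.03,0],[0.55,0,0,-0.07,0],[0.55,0,0,-0.11,0],[0.55,-0.02,-0.03,-0.13,-0.045],[0.55,-0.045,-0.065,-0.13,-0.045],[0.55,-0.07,-0.1,-0.13,-0.045],[0.55,-0.095,-0.14,-0.13,-0.045],[0.55,-0.12,-0.175,-0.13,-0.045]]]';python3 - <<'E'
from h import *
s=env.state();print(s['eef_pos'],rel([419.8,312,72]),s['tcp_rot'][2]+0.147)
c=cam('top');W=grid(c);z=W[...,2]
for x,y in[(419,314)]:
    m=(abs(W[...,0]-x)<36)&(abs(W[...,1]-y)<36)&(z>33)&(z<45)
    if m.sum()>20: r=cv2.minAreaRect(W[m][:,:2].astype(np.float32));print('top',m.sum(),np.round(r[0],1),np.round(r[1],1),round(r[2],1))
for x,y in [(522,-4),(526,62)]:
    m=(abs(W[...,0]-x)<20)&(abs(W[...,1]-y)<20);p=W[m&(z>35)];print(m.sum(),np.nanpercentile(p[:,2],[5,50,90]) if len(p) else 0)
E
```

```text
t: 43.55
eef_pos: [443.8, 255.9, 134.7]
tcp_rot: [-3.141, -0.0, -0.147]
ft_force: [0.5, 0.4, 0.3]
opening: 0.552
[443.78204545 255.90120171 134.74296545] [-0.032  -0.0519  0.0628] -0.0003377314909907281
360 [39.5571215  46.1277166  53.39677495]
366 [39.12548943 45.90734154 53.10928772]
```

```bash
python3 -m pendant '[[[0.55,-0.015,-0.025,0,0],[0.55,-0.027,-0.045,0.01,0],[0.55,-0.032,-0.052,0.03,0],[0.55,-0.032,-0.052,0.045,0],[0.55,-0.032,-0.052,0.06,0],[0.55,-0.032,-0.052,0.063,0],[0.55,-0.032,-0.052,0.063,0],[0.55,-0.032,-0.052,0.063,0]]]';python3 - <<'E'
from h import *
s=env.state();print(s['eef_pos'],s['tcp_rot'],rel([419.8,312,-4.5]))
c=env.read_camera('wrist');c['M']=c['tool_from_camera'];T=grid(c);h=s['eef_pos'][2]
m=(abs(T[...,0]-3)<35)&(abs(T[...,1])<35)&(T[...,2]>h-42)&(T[...,2]<h-35)
print(m.sum());r=cv2.minAreaRect(T[m][:,:2].astype(np.float32));print(r)
E
```

```text
t: 44.4
eef_pos: [421.0, 310.2, 72.1]
tcp_rot: [-3.141, -0.001, -0.147]
ft_force: [0.0, -0.1, -0.5]
opening: 0.553
[420.96374517 310.24376808  72.14370682] [-3.14117336e+00 -5.61042402e-04 -1.47365879e-01] [-0.0015 -0.0015  0.0766]
1042
((-1.190770149230957, -0.059180259704589844), (27.895566940307617, 28.50820541381836), 89.19332122802734)
```

```bash
python3 -m pendant '[[[0.55,-0.002,-0.0012,0.02,0],[0.55,-0.002,-0.0012,0.04,0],[0.55,-0.002,-0.0012,0.06,0],[0.55,-0.002,-0.0012,0.07,0],[0.55,-0.002,-0.0012,0.0762,0],[0.45,-0.002,-0.0012,0.0762,0],[0.3,-0.002,-0.0012,0.0762,0],[0.1,-0.002,-0.0012,0.0762,0]]]';python3 -m pendant '[[[0,0,0,0,0],[0,0,0,0,0],[0,0,0,0,0],[0,0,0,0,0],[0,0,0,0,0],[0,0,0,0,0],[0,0,0,-0.005,0],[0,0,0,-0.01,0]]]';python3 -m pendant '[[[0,0,0,-0.02,0],[0,0,0,-0.05,0],[0,0,0,-0.08,0],[0,0,0,-0.11,0],[0,0,0,-0.13,0],[0,0,0,-0.13,0],[0,0,0,-0.13,0],[0,0,0,-0.13,0]]]';python3 - <<'E'
from h import *
s=env.state();print(s['eef_pos'],s['tcp_rot'])
c=env.read_camera('wrist');c['M']=c['tool_from_camera'];T=grid(c)
m=(abs(T[...,0])<30)&(abs(T[...,1])<12)&(T[...,2]>-50)&(T[...,2]<-33)
q=T[m];o=(q[:,0].max()-15.2);print(m.sum(),o,np.percentile(q[:,2],[5,50,95]))
a=np.radians(29.6);p=np.array([518.5,-72.4])-o*np.array([np.cos(a),np.sin(a)]);print(p,rel([*p,134]),s['tcp_rot'][2]-a)
E
```

```text
t: 45.25
eef_pos: [419.2, 311.8, -3.9]
tcp_rot: [-3.141, -0.001, -0.147]
ft_force: [0.0, -0.1, 0.1]
opening: 0.351
t: 46.05
eef_pos: [418.7, 311.5, 5.6]
tcp_rot: [3.141, 0.0, -0.147]
ft_force: [-0.1, -0.2, -2.0]
opening: 0.294
t: 46.85
eef_pos: [418.3, 311.3, 134.2]
tcp_rot: [3.14, 0.002, -0.147]
ft_force: [-0.5, 1.0, -2.4]
opening: 0.29
[418.2613956  311.25404819 134.16690274] [ 3.14023591e+00  1.59357253e-03 -1.47220908e-01]
1280 0.16759663575499317 [-43.27906322 -42.05354356 -34.20270262]
[518.35427558 -72.482783  ] [0.1553 0.3649 0.0004] -0.6638383661040306
```

```bash
python3 -m pendant '[[[0,0.007,0.017,0,-0.05],[0,0.02,0.048,0,-0.12],[0,0.035,0.083,0,-0.2],[0,0.051,0.12,0,-0.3],[0,0.067,0.157,0,-0.4],[0,0.083,0.194,0,-0.5],[0,0.099,0.231,0,-0.6],[0,0.115,0.268,0,-0.664]]]';python3 - <<'E'
from h import *
s=env.state();print(rel([518.4,-72.5,95]),s['tcp_rot'][2]-.5166)
E
```

```text
t: 47.7
eef_pos: [493.1, 28.0, 134.4]
tcp_rot: [-3.141, 0.001, 0.521]
ft_force: [0.8, -0.1, -0.9]
opening: 0.29
[-0.028   0.0998  0.0394] 0.004012232873892518
```

```bash
python3 -m pendant '[[[0,-0.009,0.033,0,0],[0,-0.018,0.065,0,0],[0,-0.025,0.09,0,0],[0,-0.028,0.0985,0,0],[0,-0.028,0.0985,0.02,0],[0,-0.028,0.0985,0.038,0],[0,-0.028,0.0985,0.038,0],[0,-0.028,0.0985,0.038,0]]]';python3 - <<'E'
from h import *
s=env.state();print(s['eef_pos'],rel([518.4,-72.5,45]),s['tcp_rot'][2]-.5166)
E
```

```text
t: 48.5
eef_pos: [517.4, -69.3, 97.2]
tcp_rot: [-3.141, 0.001, 0.517]
ft_force: [0.2, 0.4, -2.0]
opening: 0.289
[517.40544768 -69.31591985  97.20364914] [-0.0007  0.0033  0.0522] 0.0006795239893213623
```

```bash
python3 -m pendant '[[[0,-0.0007,0.0033,0.01,0],[0,-0.0007,0.0033,0.02,0],[0,-0.0007,0.0033,0.035,0],[0,-0.0007,0.0033,0.045,0],[0,-0.0007,0.0033,0.049,0],[0,-0.0007,0.0033,0.053,0],[0,-0.0007,0.0033,0.053,0],[0,-0.0007,0.0033,0.053,0]]]';python3 -m pendant '[[[0,0,0,0.003,0],[0,0,0,0.006,0],[0,0,0,0.009,0],[0,0,0,0.012,0],[0,0,0,0.015,0],[0,0,0,0.018,0],[0,0,0,0.018,0],[0,0,0,0.018,0]]]';python3 -m pendant '[[[0,0,0,0.002,0],[0,0,0,0.004,0],[0,0,0,0.006,0],[0,0,0,0.008,0],[0,0,0,0.008,0],[0,0,0,0.008,0],[0,0,0,0.008,0],[0,0,0,0.008,0]]]'
```

```text
t: 49.3
eef_pos: [518.9, -73.1, 44.7]
tcp_rot: [3.141, -0.0, 0.517]
ft_force: [-0.5, -0.2, -1.8]
opening: 0.293
t: 50.1
eef_pos: [518.7, -73.0, 26.3]
tcp_rot: [-3.142, 0.0, 0.517]
ft_force: [0.3, 0.3, -1.5]
opening: 0.292
t: 50.9
eef_pos: [518.7, -73.1, 18.5]
tcp_rot: [3.141, -0.0, 0.517]
ft_force: [0.3, -0.7, -1.4]
opening: 0.291
```

```bash
python3 -m pendant '[[[0,0,0,0.003,0],[0,0,0,0.006,0],[0,0,0,0.009,0],[0,0,0,0.012,0],[0,0,0,0.0145,0],[0,0,0,0.0145,0],[0,0,0,0.0145,0],[0,0,0,0.0145,0]]]'; python3 -m pendant '[[[0,0,0,0,0],[0,0,0,0.001,0],[0,0,0,0.001,0],[0,0,0,0.001,0],[0,0,0,0.001,0],[0.3,0,0,0.001,0],[0.45,0,0,0,0],[0.5,0,0,-0.002,0]]]'; python3 -m pendant '[[[0.5,0,0,-0.03,0],[0.5,0,0,-0.07,0],[0.5,0,0,-0.11,0],[0.5,0,0,-0.14,0.1],[0.5,0,0,-0.14,0.25],[0.5,0,0,-0.14,0.4],[0.5,0,0,-0.14,0.4],[0.5,0,0,-0.14,0.4]]]'; python3 - <<'E'
from h import *
s=env.state();print(s['eef_pos'],rel([508.6,-315.8,140]),s['tcp_rot'][2]-.121)
E
```

```text
t: 51.7
eef_pos: [518.7, -73.1, 4.0]
tcp_rot: [3.141, -0.0, 0.517]
ft_force: [0.2, 0.8, -1.7]
opening: 0.295
t: 52.5
eef_pos: [518.6, -73.1, 5.9]
tcp_rot: [-3.142, 0.0, 0.517]
ft_force: [0.2, 0.6, 0.0]
opening: 0.416
t: 53.3
eef_pos: [518.5, -73.0, 145.9]
tcp_rot: [3.142, 0.0, 0.121]
ft_force: [0.7, -0.5, -0.1]
opening: 0.497
[518.53281813 -73.02605515 145.88940091] [-0.0392  0.2398  0.0059] 0.00031730924170148
```

```bash
python3 -m pendant '[[[0.5,-0.006,0.035,0,0],[0.5,-0.013,0.08,0,0],[0.5,-0.02,0.125,0,0],[0.5,-0.027,0.17,0,0],[0.5,-0.034,0.21,0,0],[0.5,-0.038,0.235,0,0],[0.5,-0.039,0.24,0,0],[0.5,-0.039,0.24,0,0]]]';python3 - <<'E'
from h import *
s=env.state();print(s['eef_pos'],rel([508.6,-315.8,60]))
c=cam('top');save('t9',c['image'][190:310,180:560],2.1);W=grid(c);z=W[...,2]
for x,y in [(518,-70),(522,-4),(526,62)]:
    m=(abs(W[...,0]-x)<16)&(abs(W[...,1]-y)<16);p=W[m&(z>42)&(z<50)];print(len(p),np.median(p[:,2]) if len(p) else 0, p.mean(0))
c=env.read_camera('wrist');c['M']=c['tool_from_camera'];T=grid(c);h=s['eef_pos'][2]
m=(abs(T[...,0])<45)&(abs(T[...,1])<45)&(T[...,2]>h-43)&(T[...,2]<h-33);r=cv2.minAreaRect(T[m][:,:2].astype(np.float32));print('handle tool',m.sum(),r,h-np.median(T[m][:,2]))
E
```

```text
t: 54.1
eef_pos: [507.6, -316.1, 145.4]
tcp_rot: [-3.141, 0.001, 0.118]
ft_force: [0.4, 1.0, 0.2]
opening: 0.498
[ 507.55116841 -316.09113523  145.44500264] [ 0.0011 -0.0001  0.0854]
100 45.93474408558717 [518.28691664 -70.24939922  45.90202871]
115 45.981148651570265 [521.81731632  -3.47208684  45.81439543]
116 45.96242273699954 [527.48699847  62.39717659  45.85418694]
handle tool 981 ((0.5826683044433594, 2.494086742401123), (49.108821868896484, 15.433056831359863), 0.11550924926996231) 38.34176150487258
```

View pics/t9.png

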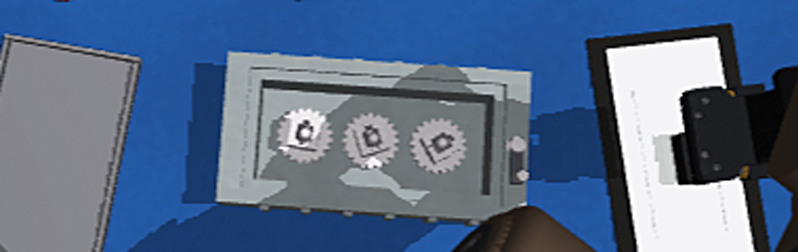

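Only the three gears are in the case, and their hub tops all read 45.9–46.0 mm. I'll regrip the cover at the same pose.

```bash
python3 -m pendant '[[[0.5,0.001,0,0.03,0],[0.5,0.001,0,0.06,0],[0.5,0.001,0,0.09,0],[0.5,0.001,0,0.12,0],[0.5,0.001,0,0.14,0],[0.5,0.001,0,0.15,0],[0.5,0.001,0,0.155,0],[0.5,0.001,0,0.155,0]]]';python3 -m pendant '[[[0.3,0,0,0,0],[0.1,0,0,0,0],[0,0,0,0,0],[0,0,0,0,0],[0,0,0,0,0],[0,0,0,0,0],[0,0,0,0,0],[0,0,0,-0.002,0]]]';python3 -m pendant '[[[0,0,0,-0.01,0],[0,0,0,-0.03,0],[0,0,0,-0.06,0],[0,0,0,-0.09,0],[0,0,0,-0.12,0],[0,0,0,-0.14,0],[0,0,0,-0.15,0],[0,0,0,-0.15,0]]]';python3 - <<'E'
from h import *
s=env.state();print(s['eef_pos'],rel([521.9,-6.2,140]),s['tcp_rot'][2]-1.507)
E
```

```text
t: 55.0
eef_pos: [509.2, -315.4, -8.9]
tcp_rot: [3.141, -0.0, 0.118]
ft_force: [-0.6, -0.4, 0.1]
opening: 0.498
t: 55.8
eef_pos: [508.6, -315.6, -7.4]
tcp_rot: [-3.141, 0.001, 0.117]
ft_force: [-0.1, -0.1, -4.1]
opening: 0.166
t: 56.6
eef_pos: [509.1, -316.0, 144.1]
tcp_rot: [3.14, -0.001, 0.117]
ft_force: [-0.5, -0.6, -4.5]
opening: 0.166
[ 509.12399853 -316.00248886  144.0806619 ] [ 0.0488 -0.3062  0.0037] -1.3902722435366848
```

```bash
python3 -m pendant '[[[0,0.003,-0.018,0,-0.06],[0,0.007,-0.045,0,-0.16],[0,0.013,-0.08,0,-0.28],[0,0.018,-0.115,0,-0.4],[0,0.024,-0.15,0,-0.52],[0,0.03,-0.185,0,-0.64],[0,0.035,-0.22,0,-0.76],[0,0.04,-0.25,0,-0.88]]]';python3 - <<'E'
from h import *
s=env.state();print(s['eef_pos'],rel([521.9,-6.2,140]),s['tcp_rot'][2]-1.507)
E
```

```text
t: 57.4
eef_pos: [518.6, -61.1, 141.6]
tcp_rot: [-3.139, 0.001, 1.002]
ft_force: [0.5, -0.3, -4.9]
opening: 0.168
[518.58014808 -61.07263689 141.61814521] [ 0.048  -0.0268  0.0016] -0.5050227163442491
```

```bash
python3 -m pendant '[[[0,0.015,-0.008,0,-0.12],[0,0.03,-0.016,0,-0.25],[0,0.042,-0.023,0,-0.38],[0,0.048,-0.0268,0,-0.505],[0,0.048,-0.0268,0,-0.505],[0,0.048,-0.0268,0,-0.505],[0,0.048,-0.0268,0.03,-0.505],[0,0.048,-0.0268,0.05,-0.505]]]';python3 -m pendant '[[[0,0,0,0,0],[0,0,0,0,0],[0,0,0,0,0],[0,0,0,0,0],[0,0,0,0,0],[0,0,0,0,0],[0,0,0,0,0],[0,0,0,0,0]]]';python3 - <<'E'
from h import *
s=env.state();print(s['eef_pos'],rel([521.8,-6.1,60]),s['tcp_rot'][2]-1.507)
c=cam('wrist');save('w10',c['image'][0:300,150:500],2)
E
```

```text
t: 58.2
eef_pos: [522.7, -8.6, 91.6]
tcp_rot: [-3.141, 0.0, 1.498]
ft_force: [0.9, 0.1, -4.6]
opening: 0.168
t: 59.0
eef_pos: [523.1, -8.0, 93.0]
tcp_rot: [3.141, 0.0, 1.502]
ft_force: [-0.8, 0.5, -4.9]
opening: 0.167
[523.05572348  -8.00929736  92.99550853] [ 0.0018 -0.0014  0.033 ] -0.005205626545651265
```

View pics/w10.png

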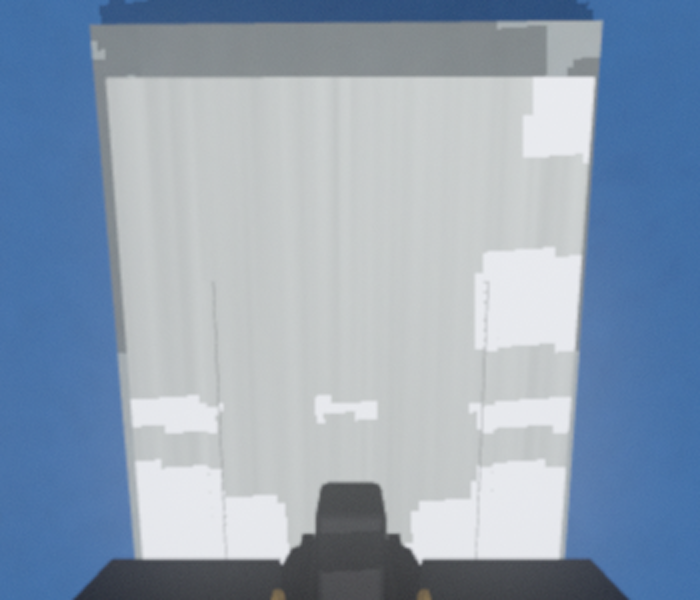

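```bash
python3 -m pendant '[[[0,0.0018,-0.0013,0,-0.005],[0,0.0018,-0.0013,0.01,-0.005],[0,0.0018,-0.0013,0.02,-0.005],[0,0.0018,-0.0013,0.028,-0.005],[0,0.0018,-0.0013,0.033,-0.005],[0,0.0018,-0.0013,0.033,-0.005],[0,0.0018,-0.0013,0.033,-0.005],[0,0.0018,-0.0013,0.033,-0.005]]]';python3 -m pendant '[[[0,0,0,0.002,0],[0,0,0,0.004,0],[0,0,0,0.006,0],[0,0,0,0.007,0],[0,0,0,0.008,0],[0,0,0,0.008,0],[0,0,0,0.008,0],[0,0,0,0.008,0]]]';python3 - <<'E'
from h import *
s=env.state();print(s['eef_pos'],s['tcp_rot'],s['ft_force'])
E
```

```text
t: 59.85
eef_pos: [522.1, -6.2, 60.2]
tcp_rot: [3.141, 0.0, 1.507]
ft_force: [0.0, 0.7, -2.9]
opening: 0.164
t: 60.65
eef_pos: [521.9, -6.1, 52.0]
tcp_rot: [3.141, 0.0, 1.507]
ft_force: [-0.1, -0.0, -3.0]
opening: 0.164
[521.91182424  -6.14254388  51.98815217] [3.14142209e+00 1.06385553e-04 1.50684591e+00] [-0.10167841 -0.03683441 -3.00212773]
```

```bash
python3 -m pendant '[[[0,0,0,0.001,0],[0,0,0,0.002,0],[0,0,0,0.003,0],[0,0,0,0.0035,0],[0,0,0,0.0035,0],[0,0,0,0.0035,0],[0,0,0,0.0035,0],[0,0,0,0.0035,0]]]';python3 -m pendant '[[[0,0,0,0,0],[0.2,0,0,0,0],[0.4,0,0,0,0],[0.5,0,0,0,0],[0.5,0,0,-0.005,0],[0.5,0,0,-0.03,0],[0.5,0,0,-0.07,0],[0.5,0,0,-0.11,0]]]';python3 - <<'E'
from h import *
s=env.state();print(s['eef_pos'])
c=cam('wrist');W=grid(c);z=W[...,2]
for dx in(-40,40):
  for dy in(15,60,95):
    m=(abs(W[...,0]-522-dx)<5)&(abs(W[...,1]+8-dy)<5);print(dx,dy,m.sum(),np.nanmedian(z[m]).round(2) if m.any() else 0)
m=(abs(W[...,1]-50)<10)&((abs(W[...,0]-522-2)>62))&(abs(W[...,0]-524)<70);print('rim',np.nanmedian(z[m]))
m=(abs(W[...,0]-522)<30)&(abs(W[...,1]+6)<40)&(z>88)&(z<105);print(cv2.minAreaRect(W[m][:,:2].astype(np.float32)),np.median(z[m]))
t=cam('top');W=grid(t);z=W[...,2];m=(abs(W[...,0]-522)<30)&(abs(W[...,1]+6)<40)&(z>88)&(z<105);print(m.sum())
E
```

```text
t: 61.45
eef_pos: [521.9, -6.2, 49.2]
tcp_rot: [3.141, 0.0, 1.507]
ft_force: [-3.8, 0.2, 8.1]
opening: 0.167
t: 62.25
eef_pos: [521.5, -6.1, 159.7]
tcp_rot: [-3.14, -0.0, 1.507]
ft_force: [0.1, 0.3, 0.2]
opening: 0.498
[521.49550101  -6.10538703 159.7191573 ]
-40 15 138 66.65
-40 60 152 66.4
-40 95 169 66.48
40 15 1380 304.24
40 60 161 66.84
40 95 170 66.44
rim 66.46234933027523
((522.6498413085938, -8.28936767578125), (49.75580596923828, 15.709362030029297), 86.48483276367188) 96.36837024952496
0
```

The cover is flush with the rim: plate and rim both read 66.5 mm, and the handle is back at its original height. Next I'll turn the tab back, gripping lower on the pin this time.

```bash
python3 -m pendant '[[[0.5,-0.035,-0.008,0,0],[0.5,-0.075,-0.016,0,0],[0.5,-0.115,-0.025,0,0],[0.5,-0.136,-0.0294,0,0],[0.5,-0.136,-0.0294,0.02,0],[0.5,-0.136,-0.0294,0.03,0],[0.5,-0.136,-0.0294,0.03,0],[0.5,-0.136,-0.0294,0.03,0]]]';python3 - <<'E'
from h import *
s=env.state();print(s['eef_pos'],rel([483.5,-140,57]))
c=env.read_camera('wrist');c['M']=c['tool_from_camera'];T=grid(c);h=s['eef_pos'][2]
m=(abs(T[...,0])<30)&(abs(T[...,1])<25)&(T[...,2]>h-106)&(T[...,2]<h-97);print(m.sum(),T[m].mean(0),h)
E
```

```text
t: 63.15
eef_pos: [483.9, -139.5, 128.4]
tcp_rot: [-3.141, -0.0, 1.508]
ft_force: [0.7, -0.7, 0.2]
opening: 0.5
[ 483.93486745 -139.52753369  128.40836803] [-0.0005 -0.0004  0.0714]
186 [-0.74411098  0.37878578 26.80606523] 128.40836802897869
```

```bash
python3 -m pendant '[[[0.5,-0.0008,-0.0004,0.03,0],[0.5,-0.0008,-0.0004,0.055,0],[0.5,-0.0008,-0.0004,0.067,0],[0.5,-0.0008,-0.0004,0.071,0],[0.4,-0.0008,-0.0004,0.071,0],[0.2,-0.0008,-0.0004,0.071,0],[0,-0.0008,-0.0004,0.071,0],[0,-0.0008,-0.0004,0.071,0]]]';python3 -m pendant '[[[0,0,0,0,0],[0,0,0,0,0],[0,0,0,0,0],[0,0,0,0,0],[0,0,0,0,0],[0,0.0025,0,0,0],[0,0.005,0,0,0],[0,0.008,0.0006,0,0]]]';python3 -m pendant '[[[0,0.003,0.0005,0,0],[0,0.006,0.0015,0,0],[0,0.009,0.0028,0,0],[0,0.0115,0.0043,0,0],[0,0.014,0.0061,0,0],[0,0.0163,0.0083,0,0],[0,0.0184,0.0105,0,0],[0,0.02,0.013,0,0]]]';python3 -m pendant '[[[0,0.002,0.0026,0,0],[0,0.0032,0.0055,0,0],[0,0.0042,0.0085,0,0],[0,0.0049,0.0115,0,0],[0,0.0054,0.0145,0,0],[0,0.0054,0.0145,0,0],[0,0.0054,0.0145,0,0],[0,0.0054,0.0145,0,0]]]'
```

```text
t: 64.0
eef_pos: [483.6, -140.9, 58.1]
tcp_rot: [3.141, 0.0, 1.507]
ft_force: [-0.4, 0.2, 0.3]
opening: 0.223
t: 64.8
eef_pos: [484.2, -133.3, 57.6]
tcp_rot: [-3.141, 0.001, 1.507]
ft_force: [-6.3, -6.8, 5.0]
opening: 0.099
t: 65.6
eef_pos: [496.1, -112.5, 57.4]
tcp_rot: [-3.136, -0.002, 1.506]
ft_force: [-13.4, 4.9, 14.5]
opening: 0.099
t: 66.4
eef_pos: [511.5, -107.4, 57.2]
tcp_rot: [-3.137, -0.003, 1.506]
ft_force: [-7.5, 12.4, 8.2]
opening: 0.094
```

Release, rise clear and check everything.

```bash
python3 -m pendant '[[[0.2,0,0,0,0],[0.4,0,0,0,0],[0.5,0,0,0,0],[0.5,0,0,-0.03,0],[0.5,0,0,-0.07,0],[0.5,0,0,-0.11,0],[0.5,0,0,-0.14,0],[0.5,0,0,-0.14,0]]]';python3 -m pendant '[[[0.5,-0.03,0,0,0],[0.5,-0.06,0,0,0],[0.5,-0.06,0,0,0],[0.5,-0.06,0,0,0],[0.5,-0.06,0,0,0],[0.5,-0.06,0,0,0],[0.5,-0.06,0,0,0],[0.5,-0.06,0,0,0]]]';python3 - <<'E'
from h import *
s=env.state();print(s['eef_pos'])
c=cam('wrist');save('w11',c['image'][0:300,150:500],2);W=grid(c);z=W[...,2]
def rect(m,n):
    p=W[m][:,:2].astype(np.float32);r=cv2.minAreaRect(p);print(n,len(p),np.round(r[0],1),np.round(r[1],1),round(r[2],1),'z',np.nanmedian(W[m][:,2]).round(1))
m=(W[...,0]>400)&(W[...,0]<600)&(W[...,1]>-190)&(W[...,1]<160)
rect(m&(z>92)&(z<101)&(W[...,1]>-60),'handle')
rect(m&(z>98)&(z<106)&(W[...,1]<-70),'pin')
rect(m&(z>72)&(z<78)&(W[...,1]<-80),'tab')
for dx in(-40,40):
  for dy in(-100,-60,60,95):
    k=(abs(W[...,0]-522-dx)<5)&(abs(W[...,1]+8-dy)<5);print(dx,dy,np.nanmedian(z[k]).round(2))
E
```

```text
t: 67.2
eef_pos: [515.2, -109.9, 201.3]
tcp_rot: [3.135, 0.002, 1.507]
ft_force: [0.2, 0.2, -0.5]
opening: 0.501
t: 68.0
eef_pos: [509.8, -168.6, 197.4]
tcp_rot: [3.142, 0.0, 1.507]
ft_force: [0.8, -0.1, -0.7]
opening: 0.502
[ 509.79116845 -168.64975173  197.44236354]
handle 1338 [522.7 -12.2] [43.5 15.6] 86.1 z 96.3
pin 116 [ 512.8 -111.1] [8.8 9. ] 86.3 z 102.0
tab 524 [ 514.4 -127.2] [13.7 43.8] 3.0 z 74.5
-40 -100 66.37
-40 -60 66.9
-40 60 nan
-40 95 nan
40 -100 66.6
40 -60 66.52
40 60 nan
40 95 nan
  return np.nanmean(a, axis, out=out, keepdims=keepdims)
```

View pics/w11.png

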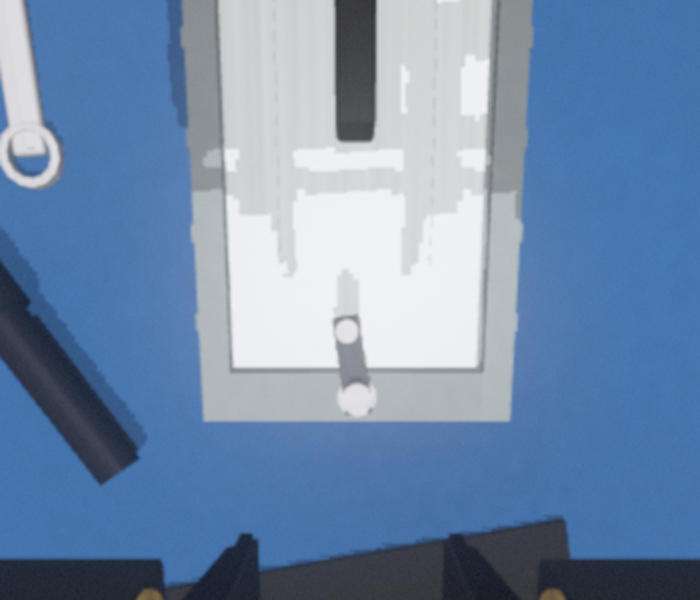

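The tab is back over the cover at about 0.11 rad, the cover is flush, and the robot is clear.

```bash
python3 -c "
from cell import env
print(env.job_done())"
```

```text
the job is handed in; nothing more can be done
None
```

The gear case job is done and handed in at about 68 s of the 192 s allowed; the system gave no verdict. I turned the tab aside, laid the cover on the mat, fitted the three tray gears on shafts a, b and c, put the cover back and turned the tab over it.

**Last checks:**
- **Gears:** all three hub tops read 45.9–46.0 mm, against 46 mm when fully home. I measured this with the cover off and did not look again once it was closed.
- **Cover:** it is flush with the rim, both at about 66.5 mm, and the handle is within 0.5 mm of where it started.
- **Tab:** it is at about 0.11 rad, below the 0.35 limit.
- **Robot and bystanders:** the gripper is open and clear. I never moved close to the bystanders, but I did not measure their positions again at the end.

**What failed or disagreed:**
- **First tab grip:** it closed on nothing, because the fingertips end about 23 mm short of the stated TCP. I allowed for that from then on.
- **Cameras:** the wrist and top cameras disagreed by about 4 mm in y. I worked with values between the two, and the fits went in without trouble.
- **Tab forces:** the wrist read up to about 20 N while turning the tab, well under the 120 N limit.

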